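# Large egg into the deep cooling tub under a half-raised lid

## Robot

A 7-joint arm with a two-finger parallel gripper is mounted at the origin on the work surface. World frame = base frame: x ahead of the robot, y to its left, z up, the work surface at z = 0. Lengths are in m, angles in rad, forces in N, time in s.
With the tool pointing down it reaches from about 0.4 to 0.875 m from the base axis. Payload 19.3 kg.
Tool frame: the origin (TCP) lies at the very end of the fingers, on their centre line; the grasp point (between the pads) lies 19 mm behind it; z points along the fingers, y is the direction in which the jaws open and shut (so a half turn about z gives the same grasp; the last joint's range is limited). The gripper opens to 85 mm and grips with 20 to 120 N. Pads are 22 mm wide; open, the fingers measure 114 mm over their backs; the gripper's body (76 mm by 85 mm) begins 54 mm behind the grasp point. The pads swing forward as they close: fully open they stand 13 mm farther back than shut.
Start: joints at [-1.265, 0.521, -0.036, 1.599, 0.021, 1.021, -0.113], TCP at [0.229, 0.581, 0.231] pointing down, gripper open.
Joint ranges: [-2.91, 2.91], [-0.3, 2.13], [-1.5, 1.42], [0.17, 2.43], [-1.26, 4.41], [0.16, 1.93], [-2.52, 2.52]. Speed limits (rad/s): [1.89, 1.89, 2.39, 2.39, 3.01, 3.01, 3.01].

## Interface

Orientations are given as [roll, pitch, yaw] about the fixed x, y, z axes, in that order (R = Rz(yaw) Ry(pitch) Rx(roll)).
In Python, from workcell import bot gives the robot as it stands. The module is installed in compiled form; this text tells all that it offers.
- The arm moves only by the shell command python3 -m inch 'ROWS' [FORCE]. ROWS is JSON, a list of rows, each an object of numbers: "dx", "dy", "dz": the shift along the tool's x, y, z in mm; "rx", "ry", "rz": the turn, a rotation vector about the tool's x, y, z in rad; "hand": the closure, from -1 (fully open) to 1 (shut), so that 0 is half open. In form: [{"dx": .., "dy": .., "dz": .., "rx": .., "ry": .., "rz": .., "hand": ..}, ...]. A call has 1 to 10 rows; each row shifts and turns the commanded pose from where the row before left it, along the tool's axes as they then stand; what a row does not reach is not made up. A row lasts 1/10 s, in which the tool goes at most 50 mm and 8.59 degrees, less where a joint would pass 70% of its speed; a pose out of reach is approached as far as the arm can. A call with a gripper value outside its range is refused whole. The fingers move at their own pace and stop on an object; FORCE is the grip in N (left out, the last holds). Time passes only in rows, so rows that do not move let the fingers close. It gives the time, the measured TCP pose, the force and the opening at its end, in the units of the state.
- bot.observe(): the state, without advancing time (a new reading comes with each control period).
- bot.grab_frame(name): name is "scene" or "top"; returns (picture, depth): 480x640x3 uint8, red, green, blue; 480x640 float32, m along the optical axis (not along the pixel's ray), 0 where there is no reading.
- bot.get_calibration(name): a dict with "vertical_fov" (degrees; the focal length in pixels is half the picture's height over the tangent of half this angle, whatever the lens; pixels are square), "cx", "cy" (the principal point, pixels), "origin" and "orientation" of the camera in the world. Camera axes: x right, y down, z forward; pixel columns grow to the right and rows downward; lengths in m; the calibration is good to about 2 mm. A picture is of the moment at which its call begins. get_calibration takes no time and is no camera call.
- bot.job_done(): hands the job in, once; it reports no verdict.
Trained networks look in the newest picture that a camera, given by its name, has taken for a name from the list of things; names that differ only in an ending like _2 or _b are one class to them, and where a whole thing is asked for, a point or a joint stands for the part that bears it (a point fixed in the world has none). Each returns a list of dicts, best first, with "score" (0 to 1); they miss things now and then, are a little off and sometimes report something else, mostly with a low value. They report only what shows in the picture. A call takes as long as a camera call. They do not tell look-alikes from the thing itself.
- bot.trace(camera, target): "region" (480x640 bool, what is visible of it) and "box" ([left, top, right, bottom] in pixels, round what is visible of it).
- bot.tip_of(camera, target): "centre" ([row, column] in pixels: a listed point, or the origin of a listed thing).
The state is a dict: "clock": time; "qpos": joint angles; "qd": joint speeds; "joint_efforts": joint torques, N m; "position": TCP position; "tool_rot": TCP orientation; "force": force on the tool from outside, world axes, zero at the start; "moment": the same for the moment, N m; "grip_width": finger opening in m.
Only numpy, scipy, OpenCV 4.12 (cv2) and the standard library are available. Lean on these libraries where they do the work, as an engineer would, in place of code of your own. Each camera call takes 0.05 s, during which the arm holds its last target.

## Task

Raise the tub's lid to 50 degrees and let go, so that its stiff hinge holds it there. Then lower the larger of the two eggs through the gap under the lid and set it down gently on the bottom of the tub: it is fragile, so do not drop it in, press it down hard or knock it on the tub or lid. Leave the lid at 50 degrees, the egg lying free in the tub, and do not disturb the small egg, the spare knob or the white pot.

Things in the scene. Friction and masses are not known exactly. Their poses are not given: they have to be found in the camera images.
- tub: White plastic tub fixed to the steel worktop, inside 190 (x) by 170 (y) mm, walls 8 mm, rim 160 mm above the worktop, base plate 236 by 216 by 10 mm. Origin: centre of its underside; z up, +x from front wall to hinge wall (yaw about 90 degrees: the front faces the robot's right, the hinge is on the left). Fixed cheeks with black lobed knobs at the hinge's ends: 191 mm high, 125 mm either side.
- tub_mouth (a point): Centre of the mouth at rim height (160 mm), axes as the tub's. The tub's floor is a flat grey perforated false bottom of adjustable height, NOT reported: its top lies anywhere from 26 to 71 mm above the worktop and must be found by touch. It fills the tub and is sprung (about 2 N per mm, up to 12 mm of give).
- lid (a joint): Angle of the tub's white lid, rad: 0 closed (level), growing as its front edge rises; stop at 1.05. Stiff friction hinge (0.8 N m) holds any angle; starts ajar at 0.12 to 0.35. Plate 205 mm long from the hinge, 180 wide, 8 thick, 0.28 kg. At 50 degrees it leans over the tub: a tool reaches the bottom only when tilted, from the front.
- lid_hinge (a point): Middle of the hinge axis, 103 mm in +x from the tub's centre and 166 mm above the worktop; the axis runs along the tub's y.
- lid_bar (a point): Centre of the lid's handle: black round bar 36 mm long, 18 mm in diameter, parallel to the hinge, 250 mm from its axis in the lid's middle plane. A tongue 10 mm wide, 8 mm thick joins its middle to the lid's front edge, 32 mm away. Grip it on its end faces (along the tub's y; it then turns between the fingers as the lid swings) or across its 18 mm.
- large_egg: The larger egg, pale shell, 52 mm in diameter and 72 mm long, 0.09 kg (varies), rigid but fragile. It starts upright, blunt end down, in one of two steel ring stands. Origin: tip of its blunt end; z along its long axis towards the pointed end. The widest girth is 32 mm from the origin.
- large_egg_center (a point): Point on the large egg's axis at its widest girth (52 mm across), 32 mm above its blunt end; about 51 mm above the worktop at the start.
- small_egg: The smaller egg, same shell, 42 mm in diameter and 54 mm long, 0.055 kg, upright in the other stand; leave it alone. Origin: tip of its blunt end, z towards the pointed end.
- stand_a: Steel wire ring stand fixed to the worktop, 41 mm across, 25 mm high; holds one of the eggs. Origin: centre of its underside.
- stand_b: The other stand, alike; holds the other egg. Which egg is in which place varies.
- spare_knob: Loose black lobed knob, 58 mm across, 36 mm high, standing left of the tub; leave alone. Origin: centre of its underside.
- white_pot: Loose white plastic pot with a lid and small black grip, 96 mm across, 113 mm high, left of the tub; leave alone. Origin: centre of its underside.
Not all that is in view belongs to the job. What is shaped like the large_egg but pink or yellow is not meant.

How it is judged:
By the outcome, as a careful person would: the job done as asked, in the order asked, and still so for the second after the job is handed in, with the robot touching nothing.
It also fails if it takes over 61 s, if anything falls off the work surface, if the arm or the gripper's body presses on something with over 40 N, if the wrist force passes 120 N, or if a joint passes its speed limit or range.

## Working session

There is one attempt and no reset: what is moved stays moved. The work goes in short steps, Python scripts to look and compute and a shell command to move; the robot and the scene stay as the last step left them, time stands still between calls to the robot, and variables do not carry over. Pictures are saved under pics/ and viewed, and the job is handed in when it is done.

```bash
mkdir -p pics; ls; python3 - <<'E'
from workcell import bot
import cv2,json
print(bot.observe())
for n in("scene","top"):
    p,d=bot.grab_frame(n); cv2.imwrite(f"pics/{n}0.png",p[:,:,::-1]); print(n,bot.get_calibration(n))
    import numpy as np; np.savez(f"{n}0.npz",p=p,d=d)
print(bot.observe()["clock"])
E
```

```text
pics
{'clock': 0.0, 'qpos': array([-1.26520162,  0.52204077, -0.03631604,  1.60001532,  0.02124028,
        1.02112633, -0.1127959 ]), 'qd': array([-1.20925104e-03, -1.09561746e-03, -1.86226804e-04, -2.04296332e-04,
       -6.80131248e-04,  8.92455609e-04,  9.77280055e-05]), 'joint_efforts': array([ 6.86556778e-04, -9.27112484e+01,  1.98016874e+00, -3.69917178e+01,
        1.78694318e-02,  8.20625253e-03,  1.87167120e-05]), 'position': array([0.22930517, 0.58103484, 0.23070659]), 'tool_rot': array([-3.14039536e+00,  1.27338524e-04,  2.76580350e+00]), 'force': array([-0.35791143, -0.07814212, -0.33472289]), 'moment': array([ 0.00081261, -0.01618367, -0.01685353]), 'grip_width': 0.08537840988520375}
scene {'vertical_fov': 55.40342351860502, 'cx': 314.30138434274113, 'cy': 242.48117799178766, 'origin': array([ 1.03519933, -0.57806872,  0.81485952]), 'orientation': array([-2.30280257, -0.01796676,  0.75873007])}
top {'vertical_fov': 53.78566283130282, 'cx': 319.56967414817575, 'cy': 235.64925919050518, 'origin': array([0.29937212, 0.02857429, 1.08345499]), 'orientation': array([-2.91535895e+00,  1.47081725e-03, -1.57525143e+00])}
0.1
```

View pics/scene0.png

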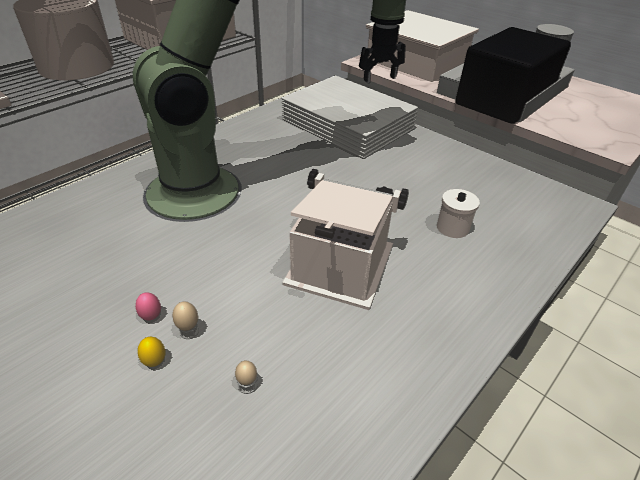

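View pics/top0.png

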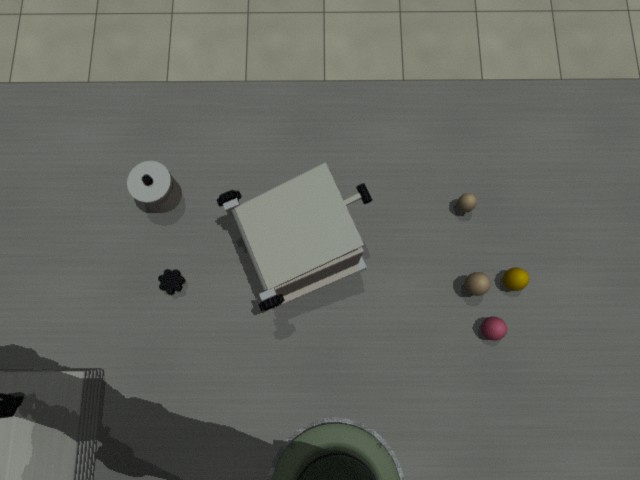

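```bash
cat > h.py <<'E'
from workcell import bot
import numpy as np, cv2
from scipy.spatial.transform import Rotation as Ro
def cam(n):
    c=bot.get_calibration(n); f=240/np.tan(np.radians(c["vertical_fov"])/2)
    return f,c["cx"],c["cy"],np.array(c["origin"]),Ro.from_euler("xyz",c["orientation"]).as_matrix()
def dep(n,r,c,z):
    f,cx,cy,o,R=cam(n); r=np.asarray(r,float);c=np.asarray(c,float);z=np.asarray(z,float)
    return np.stack([(c-cx)/f*z,(r-cy)/f*z,z],-1)@R.T+o
def cloud(n,d): 
    rr,cc=np.mgrid[:480,:640]; return dep(n,rr,cc,d)
def ray(n,r,c,h):
    f,cx,cy,o,R=cam(n); v=R@np.array([(c-cx)/f,(r-cy)/f,1]); return o+v*(h-o[2])/v[2]
def proj(n,p):
    f,cx,cy,o,R=cam(n); q=(np.asarray(p)-o)@R; return q[...,1]/q[...,2]*f+cy,q[...,0]/q[...,2]*f+cx
E
python3 - <<'E'
from h import *
T=np.load("top0.npz");S=np.load("scene0.npz")
for n,D in(("top",T),("scene",S)):
    P=cloud(n,D["d"])
    print(n)
    for t in["tub","lid","lid_bar","lid_hinge","tub_mouth","large_egg","large_egg_center","small_egg"]:
        try:
            for x in bot.tip_of(n,t)[:2]:
                r,c=x["centre"]; z=D["d"][int(r),int(c)]; print(t,round(x["score"],2),np.round([r,c],1),np.round(P[int(r),int(c)],3))
        except Exception as e: print(t,e)
print(bot.observe()["clock"])
# worktop check
P=cloud("top",T["d"]); print(P[250,420],P[350,200])
P2=cloud("scene",S["d"]); print(P2[420,100],P2[350,330])
np.save("Pt.npy",P);np.save("Ps.npy",P2)
E
```

```text
top
lid it knows: large_egg, large_egg_center, lid_bar, lid_hinge, small_egg, spare_knob, stand, tub, tub_mouth, white_pot
lid_bar 0.79 [195.6 364.5] [ 0.575 -0.055  0.229]
lid_hinge 0.88 [247.6 247.2] [0.487 0.172 0.171]
lid_hinge 0.53 [203.2 466.3] [ 0.608 -0.301  0.061]
tub_mouth 0.58 [230.1 297. ] [0.516 0.073 0.19 ]
large_egg 0.9 [327.9 484.6] [ 0.335 -0.324  0.046]
large_egg 0.85 [281.8 508.2] [ 0.434 -0.385  0.047]
large_egg_center 0.84 [325.6 489.3] [ 0.338 -0.331  0.059]
large_egg_center 0.71 [279.  514.6] [ 0.436 -0.392  0.062]
small_egg 0.54 [202.8 464.7] [ 0.611 -0.297  0.06 ]
scene
tub 0.63 [262.8 335.7] [ 0.581 -0.014  0.109]
lid it knows: large_egg, large_egg_center, lid_bar, lid_hinge, small_egg, spare_knob, stand, tub, tub_mouth, white_pot
lid_bar 0.96 [230.9 326.3] [ 0.587 -0.056  0.231]
lid_hinge 0.91 [187.7 353.3] [0.479 0.163 0.171]
tub_mouth 0.8 [216. 343.] [0.564 0.024 0.208]
large_egg 0.81 [315.2 155.2] [ 0.357 -0.346  0.026]
large_egg 0.62 [360.1 156.4] [ 0.465 -0.409  0.036]
large_egg_center 0.95 [319.7 184.6] [ 0.448 -0.325  0.073]
large_egg_center 0.89 [352.1 148.2] [ 0.456 -0.415  0.06 ]
small_egg 0.69 [376.4 245.7] [ 0.63  -0.318  0.058]
0.8
[ 5.13258134e-01 -2.04997632e-01  1.64310120e-04] [ 0.28875819  0.29711032 -0.00273343]
[ 0.48028717 -0.54383637  0.00416102] [ 0.67929162 -0.13302446 -0.0007343 ]
```

```bash
python3 - <<'E'
from h import *
T=np.load("top0.npz");S=np.load("scene0.npz")
P=np.load("Pt.npy");P2=np.load("Ps.npy")
# lid plane
def fit(Q):
    c=Q.mean(0)
    for _ in range(5):
        c=Q.mean(0);n=np.linalg.svd(Q-c,full_matrices=False)[2][2]; n*=np.sign(n[2]); e=(Q-c)@n; Q=Q[np.abs(e)<max(2*e.std(),.0015)]
    return c,n,e.std(),len(Q)
L=[]
for nm,PP,box in(("top",P,(200,255,265,325)),("scene",P2,(192,215,320,375))):
    Q=PP[box[0]:box[1],box[2]:box[3]].reshape(-1,3); c,n,s,k=fit(Q)
    # n = (sin a)*(toward hinge x)... lid rises to front: normal leans to hinge (+x tub)
    print(nm,c,n,s,k,"angle",np.arccos(n[2]),"yaw",np.arctan2(n[1],n[0]))
    L.append((c,n))
    M=(np.abs((PP-c)@n)<.004)&(np.linalg.norm(PP-c,axis=-1)<.2)
    lab=cv2.connectedComponents(M.astype(np.uint8))[1]; l=lab[(box[0]+box[1])//2,(box[2]+box[3])//2]; R=PP[lab==l]
    rect=cv2.minAreaRect(((R-c)@np.array([[n[0],n[1],0]]).T if 0 else R[:,:2]).astype(np.float32)); print(rect, cv2.boxPoints(rect).round(3).tolist())
    np.save(nm+"lid.npy",R)
for nm,D,PP in(("top",T,P),("scene",S,P2)):
    hsv=cv2.cvtColor(D["p"],cv2.COLOR_RGB2HSV); m=(hsv[...,1]>60)&(PP[...,2]>.012)&(PP[...,2]<.12)&(PP[...,1]<-.2)&(PP[...,1]>-.55)&(PP[...,0]>.25)&(PP[...,0]<.8)
    n,lab,st,ce=cv2.connectedComponentsWithStats(m.astype(np.uint8))
    for i in range(1,n):
        if st[i,4]>80:
            Q=PP[lab==i]; print(nm,ce[i].round(),st[i],np.median(D["p"][lab==i],0),"top z",np.percentile(Q[:,2],98),Q.mean(0).round(3))
E
```

```text
top [0.52155446 0.07766389 0.19431763] [0.94454944 0.1063738  0.31066215] 0.030624545999088412 3300 angle 1.2549067573184902 yaw 0.11214603858020737
((0.5226702690124512, 0.07692748308181763), (0.009408201090991497, 0.22484898567199707), 2.657623291015625) [[0.5130000114440918, 0.1889999955892563], [0.5230000019073486, -0.035999998450279236], [0.5329999923706055, -0.03500000014901161], [0.5220000147819519, 0.1889999955892563]]
scene [0.52785092 0.08097642 0.19316268] [-0.08705546  0.20160188  0.97559112] 0.000644945600140559 1188 angle 0.2213993310914409 yaw 1.9784282597188225
((0.5325790643692017, 0.05632951855659485), (0.24399429559707642, 0.26197582483291626), 22.171157836914062) [[0.3700000047683716, 0.13199999928474426], [0.4690000116825104, -0.11100000143051147], [0.6949999928474426, -0.01899999938905239], [0.5960000157356262, 0.2240000069141388]]
top [467. 202.] [458 193  18  18 245] [96. 86. 67.] top z 0.07061847273935501 [ 0.612 -0.304  0.059]
top [516. 279.] [503 267  26  24 486] [97. 81.  0.] top z 0.07129545253468614 [ 0.438 -0.398  0.054]
top [477. 284.] [465 273  25  22 442] [93. 83. 65.] top z 0.08996544473082374 [ 0.425 -0.306  0.075]
top [493. 328.] [481 317  26  23 485] [101.  50.  64.] top z 0.07134011006619505 [ 0.332 -0.341  0.056]
scene [148. 306.] [136 292  25  28 545] [165.  83. 103.] top z 0.0723290073472261 [ 0.346 -0.351  0.051]
scene [185. 316.] [173 302  25  28 540] [158. 137. 108.] top z 0.09113011606680359 [ 0.44  -0.318  0.07 ]
scene [151. 351.] [138 337  28  30 655] [168. 136.  24.] top z 0.07225001728061378 [ 0.453 -0.409  0.052]
scene [245. 372.] [235 361  22  24 387] [170. 147. 117.] top z 0.0713114575000905 [ 0.625 -0.313  0.058]
```

```bash
cat > fit1.py <<'E'
from h import *
from scipy.optimize import least_squares
T=np.load("top0.npz");S=np.load("scene0.npz")
P=np.load("Pt.npy");P2=np.load("Ps.npy")
P[T["d"]<.2]=np.nan;P2[S["d"]<.2]=np.nan
def fit(Q):
    Q=Q[np.isfinite(Q[:,0])]
    for _ in range(6):
        c=Q.mean(0);n=np.linalg.svd(Q-c,full_matrices=False)[2][2]; n*=np.sign(n[2]); e=(Q-c)@n; Q=Q[np.abs(e)<max(2*e.std(),.0015)]
    return c,n,e.std(),len(Q)
if __name__=="__main__":
  for nm,PP,box in(("top",P,(200,255,265,325)),("scene",P2,(192,215,320,375))):
    c,n,s,k=fit(PP[box[0]:box[1],box[2]:box[3]].reshape(-1,3))
    yaw=np.arctan2(n[1],n[0]); print(nm,c.round(4),n.round(4),s,k,"angle",np.arccos(n[2]),"yaw",yaw)
    M=(np.abs((PP-c)@n)<.003)&(np.linalg.norm(PP-c,axis=-1)<.25)
    lab=cv2.connectedComponents(M.astype(np.uint8))[1]; l=lab[(box[0]+box[1])//2,(box[2]+box[3])//2]; R=PP[lab==l]
    ex=np.array([np.cos(yaw),np.sin(yaw),0]); ey=np.cross([0,0,1],ex); u=np.cross(ey,n)
    A=np.c_[(R-c)@u,(R-c)@ey]
    rect=cv2.minAreaRect((A*1000).astype(np.float32)); print("lid rect mm in (u,ey)",rect)
    print("percentiles u",np.percentile(A[:,0],[0,.5,2,98,99.5,100]),"v",np.percentile(A[:,1],[0,.5,2,98,99.5,100]))
    u0=(np.percentile(A[:,0],.3)+np.percentile(A[:,0],99.7))/2;v0=(np.percentile(A[:,1],.3)+np.percentile(A[:,1],99.7))/2
    ctr=c+u*u0+ey*v0; print("lid top centre",ctr.round(4), "hinge est", (ctr-n*.004+u*.1025).round(4) ," hinge if plate starts 0.013 from axis:",(ctr-n*.004+u*(.1025+.013)).round(4))
  for nm,Q0,z0 in(("large",(.432,-.312),.051),("small",(.617,-.307),.045)):
    a,up,lo=(26,40,32) if nm=="large" else (21,30,24)
    for lbl,PPs in(("top",[P]),("scene",[P2]),("both",[P,P2])):
      Q=np.concatenate([p.reshape(-1,3) for p in PPs]); Q=Q[np.isfinite(Q[:,0])]
      Q=Q[(np.hypot(Q[:,0]-Q0[0],Q[:,1]-Q0[1])<.034)&(Q[:,2]>.04)]
      def res(t):
        d=Q-t; b=np.where(d[:,2]>0,up,lo)/1000; return (np.sqrt((d[:,0]**2+d[:,1]**2)/(a/1000)**2+d[:,2]**2/b**2)-1)*a/1000
      r=least_squares(res,[*Q0,z0],loss="soft_l1",f_scale=.001); print(nm,lbl,r.x.round(4),np.sqrt(np.mean(r.fun**2)),len(Q))
E
python3 fit1.py
```

```text
top [0.5223 0.0779 0.1905] [-0.0855  0.202   0.9756] 0.0011724452448942002 2896 angle 0.22118420859433102 yaw 1.9711463830131861
lid rect mm in (u,ey) ((-25.2294921875, -1.923248291015625), (264.3209228515625, 183.3257598876953), 0.36786359548568726)
percentiles u [-0.15748775 -0.14367815 -0.10741804  0.10033164  0.10499311  0.10715331] v [-0.09281137 -0.09064604 -0.08779083  0.08552732  0.0880489   0.09045982]
lid top centre [0.5327 0.0568 0.1958] hinge est [0.4941 0.1481 0.1694]  hinge if plate starts 0.013 from axis: [0.4891 0.1598 0.1665]
scene [0.5279 0.081  0.1932] [-0.0871  0.2016  0.9756] 0.000644945600140559 1188 angle 0.2213993310914409 yaw 1.9784282597188225
lid rect mm in (u,ey) ((-15.982093811035156, 5.3953094482421875), (243.96713256835938, 250.1409454345703), 88.75704956054688)
percentiles u [-0.14101168 -0.1241116  -0.10781472  0.09987752  0.10336849  0.11105853] v [-0.11896809 -0.10715585 -0.08447726  0.09250551  0.11030511  0.12524951]
lid top centre [0.5304 0.0691 0.1958] hinge est [0.4911 0.1601 0.1694]  hinge if plate starts 0.013 from axis: [0.486  0.1717 0.1666]
large top [ 0.4286 -0.3144  0.0495] 0.0009128043063296919 485
large scene [ 0.4274 -0.3117  0.0514] 0.0010347794041958983 569
large both [ 0.4281 -0.3131  0.0498] 0.0012814587546080356 1054
small top [ 0.6179 -0.3092  0.0395] 0.0011159327575919727 264
small scene [ 0.6165 -0.3074  0.0415] 0.0009136710407080718 391
small both [ 0.6173 -0.3083  0.0403] 0.0012393633647125534 655
```

```bash
cat > fit2.py <<'E'
from fit1 import *
def box(p,c,h):
    q=np.abs(p-c)-h; return np.linalg.norm(np.maximum(q,0),axis=1)+np.minimum(q.max(1),0)
def model(Q,x,y,yaw,a):
    c,s=np.cos(yaw),np.sin(yaw); d=Q-[x,y,0]; p=np.c_[d[:,0]*c+d[:,1]*s,-d[:,0]*s+d[:,1]*c,d[:,2]]
    ds=[box(p,[0,0,.005],[.118,.108,.005])]
    for cc,hh in(([-.099,0,.08],[.004,.093,.08]),([.099,0,.08],[.004,.093,.08]),([0,.089,.08],[.103,.004,.08]),([0,-.089,.08],[.103,.004,.08])): ds.append(box(p,cc,hh))
    q=p-[.103,0,.166]; f=-q[:,0]*np.cos(a)+q[:,2]*np.sin(a); n=q[:,0]*np.sin(a)+q[:,2]*np.cos(a)
    l=np.c_[f,q[:,1],n]
    ds.append(box(l,[.013+.1025,0,0],[.1025,.09,.004])); ds.append(box(l,[.234,0,0],[.016,.005,.004]))
    r=np.hypot(f-.25,n)-.009; w=np.abs(q[:,1])-.018; ds.append(np.hypot(np.maximum(r,0),np.maximum(w,0))+np.minimum(np.maximum(r,w),0))
    return np.min(np.abs(ds),0),p
def run(P,P2,x0=(.52,.08,1.975,.2213),v=1,fixa=None):
  out=[]
  x0=np.array(x0)
  for lbl,PPs in(("top",[P]),("scene",[P2]),("both",[P,P2])):
    Qs=[]
    for p in PPs:
        q=p.reshape(-1,3); q=q[np.isfinite(q[:,0])]
        _,pl=model(q,*x0); k=(q[:,2]>.006)&(np.abs(pl[:,1])<.112)&(pl[:,0]>-.19)&(pl[:,0]<.125)&(q[:,2]<.42)&~((np.abs(pl[:,1])>.095)&(q[:,2]>.02))
        k&=~((np.abs(pl[:,0])<.092)&(np.abs(pl[:,1])<.082)&(q[:,2]<.15))
        Qs.append(q[k])
    def res(t):
        return np.concatenate([np.minimum(model(q-t[4+3*i:7+3*i],*t[:4])[0],.012) for i,q in enumerate(Qs)]+[t[4:]*30])
    r=least_squares(res,[*x0,*([0]*3*len(Qs))],loss="soft_l1",f_scale=.0015,diff_step=1e-4,x_scale=[.01,.01,.05,.05]+[.002]*3*len(Qs))
    t=r.x; h=t[:2]+.103*np.array([np.cos(t[2]),np.sin(t[2])]); print(lbl,t.round(4),"med res",np.median(r.fun),"hinge",h.round(4)); out.append(t)
  return out
if __name__=="__main__": run(P,P2)
E
python3 fit2.py
```

```text
top [ 0.5219  0.0822  1.9795  0.2159 -0.      0.     -0.0027] med res 0.0010425031635538234 hinge [0.4809 0.1767]
scene [ 5.2500e-01  7.5600e-02  1.9753e+00  2.1890e-01 -0.0000e+00  0.0000e+00
  1.1000e-03] med res 0.0007232747053371076 hinge [0.4845 0.1703]
both [ 5.266e-01  7.470e-02  1.977e+00  2.188e-01 -4.400e-03  6.900e-03
 -3.000e-03  1.300e-03 -6.400e-03  2.600e-03] med res 0.0009295452936464409 hinge [0.4859 0.1694]
```

```bash
cat > fit3.py <<'E'
from fit2 import *
def one(p,x0,fs=.0015):
    q=p.reshape(-1,3); q=q[np.isfinite(q[:,0])]; x0=np.array(x0)
    for it in range(3):
        _,pl=model(q,*x0[:4]); k=(q[:,2]>.006)&(np.abs(pl[:,1])<.112)&(pl[:,0]>-.19)&(pl[:,0]<.125)&(q[:,2]<.42)&~((np.abs(pl[:,1])>.095)&(q[:,2]>.02))
        k&=~((np.abs(pl[:,0])<.092)&(np.abs(pl[:,1])<.082)&(q[:,2]<.15)); Q=q[k]
        f=lambda t: np.minimum(model(Q-[0,0,t[4]*.01],t[0],t[1],t[2],t[3])[0],.012)
        r=least_squares(f,[*x0[:4],x0[4]],loss="soft_l1",f_scale=fs,diff_step=3e-4,method="trf")
        x0=r.x
    return x0,r.cost,len(Q)
if __name__=="__main__":
  for l,p in(("top",P),("scene",P2)):
    for s in((.515,.085),(.53,.07),(.522,.08),(.53,.085)):
      t,c,n=one(p,[*s,1.975,.2213,.05]); print(l,s,t.round(4),c,n,"hinge",(t[:2]+.103*np.array([np.cos(t[2]),np.sin(t[2])])).round(4))
E
python3 fit3.py
```

```text
top (0.515, 0.085) [0.5145 0.081  1.9836 0.2192 0.4329] 0.014012114886211518 11814 hinge [0.4732 0.1754]
top (0.53, 0.07) [ 0.5218  0.0823  1.9792  0.2161 -0.2794] 0.013536400262904837 11948 hinge [0.4809 0.1768]
top (0.522, 0.08) [ 0.5218  0.0823  1.9792  0.2161 -0.2793] 0.013536399807575292 11948 hinge [0.4809 0.1768]
top (0.53, 0.085) [ 0.5218  0.0823  1.9792  0.2161 -0.2794] 0.013536400428765211 11948 hinge [0.4809 0.1768]
scene (0.515, 0.085) [0.5283 0.0684 1.9753 0.2698 0.0895] 0.014645132302217768 9891 hinge [0.4878 0.1631]
scene (0.53, 0.07) [0.5283 0.0685 1.9756 0.2246 0.2   ] 0.010314737849855747 9893 hinge [0.4877 0.1632]
scene (0.522, 0.08) [0.5283 0.0685 1.9756 0.2246 0.2   ] 0.010314737829751426 9893 hinge [0.4877 0.1632]
scene (0.53, 0.085) [0.5322 0.0786 1.9736 0.2184 0.117 ] 0.008259191912818901 9720 hinge [0.4918 0.1734]
```

```bash
cat > fit4.py <<'E'
from fit2 import *
from scipy.optimize import differential_evolution
def sel(p,x0):
    q=p.reshape(-1,3); q=q[np.isfinite(q[:,0])]
    _,pl=model(q,*x0); k=(q[:,2]>.006)&(np.abs(pl[:,1])<.114)&(pl[:,0]>-.2)&(pl[:,0]<.13)&(q[:,2]<.42)&~((np.abs(pl[:,1])>.095)&(q[:,2]>.02))
    k&=~((np.abs(pl[:,0])<.088)&(np.abs(pl[:,1])<.078)&(q[:,2]<.15))
    return q[k][::3]
def go(Ps,x0,W=.002,seed=0):
    Qs=[sel(p,x0) for p in Ps]
    def f(t):
        c=0
        for i,q in enumerate(Qs):
            o=t[4+3*i:7+3*i]; e=np.minimum(model(q-o,*t[:4])[0],.01); c+=np.mean(np.sqrt(1+(e/.0015)**2)-1)+ .05*np.sum((o/W)**2)
        return c
    b=[(x0[0]-.015,x0[0]+.015),(x0[1]-.015,x0[1]+.015),(x0[2]-.03,x0[2]+.03),(x0[3]-.04,x0[3]+.04)]+[(-.005,.005)]*3*len(Qs)
    r=differential_evolution(f,b,seed=seed,popsize=8,maxiter=120,tol=1e-4); return r.x,r.fun
if __name__=="__main__":
  for l,ps in(("top",[P]),("scene",[P2]),("both",[P,P2])):
    t,c=go(ps,(.524,.077,1.976,.219)); print(l,t.round(4),c,"hinge",(t[:2]+.103*np.array([np.cos(t[2]),np.sin(t[2])])).round(4))
E
time python3 fit4.py
```

```text
top [ 5.1990e-01  8.7100e-02  1.9783e+00  2.3160e-01  0.0000e+00 -0.0000e+00
  1.6000e-03] 0.5789369713472867 hinge [0.4791 0.1816]
scene [5.2530e-01 7.5700e-02 1.9745e+00 2.2170e-01 0.0000e+00 0.0000e+00
 7.0000e-04] 0.32795701751683454 hinge [0.4848 0.1704]
both [ 5.249e-01  7.610e-02  1.975e+00  2.176e-01 -3.000e-04  3.000e-04
 -1.400e-03  3.000e-04 -3.000e-04  1.000e-03] 0.9323949604909101 hinge [0.4844 0.1708]
real	1m44.683s
user	1m52.052s
sys	0m0.452s
```

```bash
python3 - <<'E'
import cv2,numpy as np
a=cv2.imread("pics/top0.png")[150:320,200:400]; b=cv2.imread("pics/scene0.png")[155:315,270:430]
cv2.imwrite("pics/crop_t.png",cv2.resize(a,None,fx=3.5,fy=3.5,interpolation=cv2.INTER_CUBIC)); cv2.imwrite("pics/crop_s.png",cv2.resize(b,None,fx=3.7,fy=3.7,interpolation=cv2.INTER_CUBIC))
E
```

```text
(no output)
```

View pics/crop_t.png

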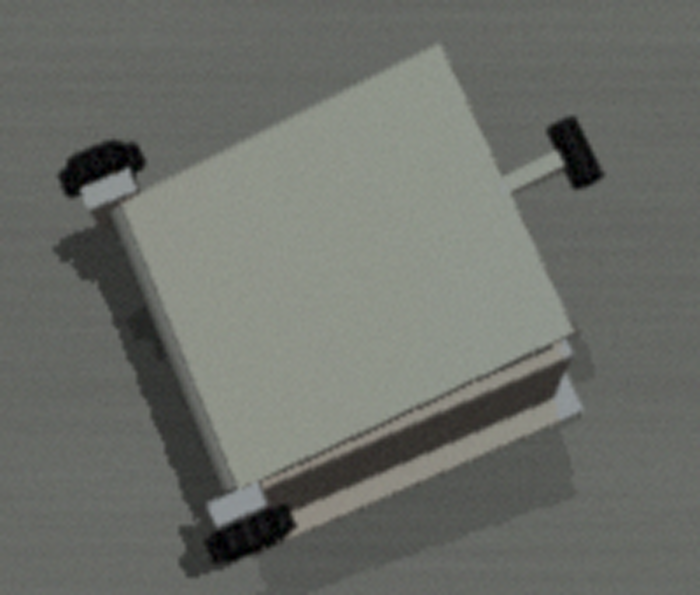

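View pics/crop_s.png

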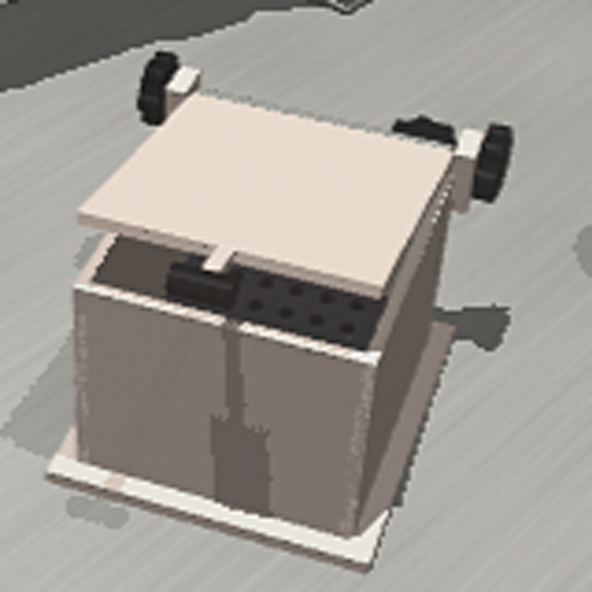

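```bash
cat > fit5.py <<'E'
from h import *
from scipy.optimize import least_squares
def w(t,p):
    x,y,yaw=t[:3]; c,s=np.cos(yaw),np.sin(yaw); return np.array([x+c*p[0]-s*p[1],y+s*p[0]+c*p[1],p[2]])
def lid(t,f,v,n):
    a=t[3]; return w(t,[.103-f*np.cos(a)+n*np.sin(a),v,.166+f*np.sin(a)+n*np.cos(a)])
obs=[("top",(162.3,325.7),lambda t:lid(t,.218,-.09,.004)),("top",(244.9,364.3),lambda t:lid(t,.218,.09,.004)),
("top",(209.1,236.6),lambda t:lid(t,.013,-.09,.004)),("top",(289.4,268.6),lambda t:lid(t,.013,.09,.004)),("top",(193.7,364.6),lambda t:lid(t,.25,0,.005)),
("scene",(280.2,283.5),lambda t:w(t,[-.118,.108,.01])),("scene",(309.6,370),lambda t:w(t,[-.118,-.108,0.])),("scene",(212.3,291.1),lambda t:lid(t,.218,.09,.004)),
("scene",(231.5,373.5),lambda t:lid(t,.218,-.09,.004)),("scene",(196.1,393.8),lambda t:lid(t,.013,-.09,.004)),("scene",(181.2,321.4),lambda t:lid(t,.013,.09,.004)),
("scene",(232.8,289.5),lambda t:w(t,[-.103,.093,.16])),("scene",(252.3,371.5),lambda t:w(t,[-.103,-.093,.16]))]
def res(t,only=None):
    o=[]
    for n,px,f in obs:
        if only and n!=only: continue
        off=t[4:7] if n=="top" else t[7:10]
        r,c=proj(n,f(t)+off); o+=[r-px[0],c-px[1]]
    return np.array(o+list(t[4:]/.0015))
for only in(None,"top","scene"):
    r=least_squares(res,[.524,.077,1.976,.219]+[0]*6,loss="soft_l1",args=(only,)); print(only,r.x.round(4),r.cost); print(res(r.x,only)[:-6].round(1))
E
python3 fit5.py
```

```text
None [ 5.2280e-01  7.9300e-02  1.9763e+00  2.3220e-01 -1.6000e-03 -4.0000e-04
 -6.0000e-04  1.6000e-03  4.0000e-04 -5.0000e-04] 11.122885089160565
[-1.   0.7 -0.5  0.9 -1.6 -1.6  0.5  0.2  0.7 -4.1  1.  -0.3 -0.6 -0.3
 -0.6 -0.9  0.6 -0.3  0.2 -1.3 -0.8 -0.1 -1.2  0.8  0.3  0.7]
top [ 5.1980e-01  7.7900e-02  1.9736e+00  2.5800e-01  0.0000e+00 -0.0000e+00
 -3.0000e-04  0.0000e+00  0.0000e+00  0.0000e+00] 6.28599515764759
[-1.1  0.8  0.   1.  -1.2 -1.2  1.1  0.4  0.8 -3.9]
scene [ 5.2530e-01  7.9300e-02  1.9752e+00  2.3450e-01 -0.0000e+00  0.0000e+00
  0.0000e+00  0.0000e+00  0.0000e+00 -1.0000e-04] 3.3165769299383223
[ 1.2 -0.2 -0.3 -0.1 -0.7 -0.7  0.6 -0.1  0.4 -1.  -0.7  0.2 -1.1  1.
  0.5  0.9]
```

```bash
sed -i 's/\.218,/.209,/; s/lid(t,\.013,/lid(t,.004,/' fit5.py; sed -i 's/lid(t,\.218/lid(t,.209/g; s/lid(t,\.013/lid(t,.004/g' fit5.py; python3 fit5.py
sed -i 's/\[\.013+\.1025,0,0\]/[.004+.1025,0,0]/; s/\[\.234,0,0\],\[\.016/[.225,0,0],[.016/' fit2.py; cat fit2.py | grep 1025; python3 fit4.py
```

```text
None [ 5.2480e-01  7.4300e-02  1.9789e+00  2.1950e-01 -7.0000e-04 -2.1000e-03
 -6.0000e-04  7.0000e-04  2.1000e-03  2.0000e-04] 8.162961415635293
[-0.1  0.2 -0.   0.3 -0.9 -2.2  0.9 -0.2 -0.6 -0.4  1.9 -0.9  0.2 -0.6
 -0.3 -0.1  0.6  0.  -0.6 -1.1 -1.4  0.3 -0.5  0.1  1.1  0.3]
    ds.append(box(l,[.004+.1025,0,0],[.1025,.09,.004])); ds.append(box(l,[.225,0,0],[.016,.005,.004]))
top [ 5.2480e-01  7.5700e-02  1.9765e+00  2.1500e-01  0.0000e+00  0.0000e+00
 -1.1000e-03] 0.4386136376259217 hinge [0.4841 0.1703]
scene [ 5.2530e-01  7.5600e-02  1.9747e+00  2.2130e-01 -0.0000e+00 -0.0000e+00
  8.0000e-04] 0.24227792340599966 hinge [0.4848 0.1703]
both [ 5.2510e-01  7.5500e-02  1.9752e+00  2.1810e-01 -1.0000e-04 -1.0000e-04
 -1.3000e-03  1.0000e-04  1.0000e-04  1.0000e-03] 0.690848017489057 hinge [0.4846 0.1702]Traceback (most recent call last):
  File "fit5.py", line 20, in <module>
    r=least_squares(res,[.524,.077,1.976,.219]+[0]*6,loss="soft_l1",args=(only,)); print(only,r.x.round(4),r.cost); print(res(r.x,only)[:-6].round(1))
    return func(*args, **kwargs)
    vector_fun = VectorFun
[... 686 characters left out ...]
ast_1d(self.fun(x, *self.args, **self.kwargs))
                      ~~~~~~~~^^^^^^^^^^^^^^^^^^^^^^^^^^^^^^
    return np.atleast_1d(self.fun(x))
                         ~~~~~~~~^^^
    return self.f(x, *self.args, **self.kwargs)
           ~~~~~~^^^^^^^^^^^^^^^^^^^^^^^^^^^^^^
  File "fit5.py", line 17, in res
    r,c=proj(n,f(t)+off); o+=[r-px[0],c-px[1]]
        ~~~~^^^^^^^^^^^^
  File "h.py", line 15, in proj
    f,cx,cy,o,R=cam(n); q=(np.asarray(p)-o)@R; return q[...,1]/q[...,2]*f+cy,q[...,0]/q[...,2]*f+cx
                ~~~^^^
  File "h.py", line 5, in cam
    c=bot.get_calibration(n); f=240/np.tan(np.radians(c["vertical_fov"])/2)
ValueError: time passes only in moves, steps and waits
```

```bash
python3 - <<'E'
import cv2,numpy as np
a=cv2.imread("pics/scene0.png")[0:110,330:430]
cv2.imwrite("pics/crop_g.png",cv2.resize(a,None,fx=5,fy=5,interpolation=cv2.INTER_CUBIC))
P=np.load("Ps.npy"); d=np.load("scene0.npz")["d"]
for r in range(0,85,6):
    k=[c for c in range(345,415) if d[r,c]>.2 and np.hypot(P[r,c,0]-.229,P[r,c,1]-.581)<.12]
    if k: print(r,k[0],k[-1],P[r,k[0]].round(3),P[r,k[len(k)//2]].round(3),P[r,k[-1]].round(3))
E
```

```text
0 373 405 [0.198 0.551 0.47 ] [0.26  0.544 0.483] [0.275 0.593 0.477]
6 372 404 [0.194 0.555 0.453] [0.255 0.545 0.467] [0.273 0.596 0.461]
12 371 404 [0.197 0.549 0.439] [0.256 0.547 0.451] [0.27  0.605 0.444]
18 371 403 [0.203 0.543 0.426] [0.26  0.539 0.439] [0.271 0.602 0.429]
24 374 397 [0.201 0.563 0.406] [0.257 0.542 0.422] [0.275 0.569 0.42 ]
30 373 398 [0.209 0.55  0.394] [0.253 0.551 0.403] [0.266 0.592 0.398]
36 372 397 [0.203 0.556 0.375] [0.253 0.549 0.388] [0.266 0.592 0.381]
42 372 401 [0.208 0.552 0.36 ] [0.254 0.556 0.37 ] [0.252 0.639 0.35 ]
48 362 405 [0.196 0.523 0.346] [0.238 0.573 0.345] [0.268 0.64  0.337]
54 361 404 [0.195 0.521 0.33 ] [0.241 0.558 0.332] [0.268 0.639 0.319]
60 360 404 [0.191 0.524 0.31 ] [0.241 0.566 0.313] [0.268 0.644 0.3  ]
66 359 398 [0.199 0.511 0.298] [0.224 0.532 0.299] [0.256 0.633 0.281]
72 364 397 [0.205 0.53  0.276] [0.237 0.629 0.258] [0.258 0.63  0.264]
78 364 394 [0.206 0.532 0.257] [0.224 0.534 0.262] [0.257 0.619 0.248]
```

View pics/crop_g.png

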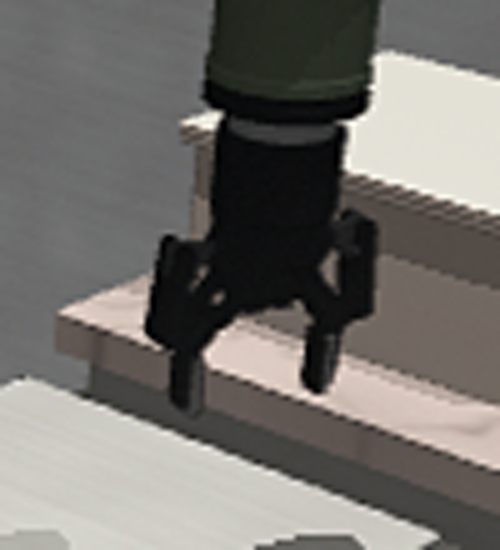

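```bash
cat > go.py <<'E'
import sys
from h import *
# usage: go.py x y z [roll pitch yaw]  (target TCP, world) -> shift in current tool axes, rotvec in tool axes
def st():
    o=bot.observe(); return o,Ro.from_euler("xyz",o["tool_rot"]).as_matrix()
if __name__=="__main__":
    o,R=st(); a=[float(v) for v in sys.argv[1:]]
    print("clock",round(o["clock"],2),"pos",o["position"].round(4),"rpy",o["tool_rot"].round(3),"F",o["force"].round(2),"M",o["moment"].round(2),"w",round(o["grip_width"],4)); print("q",o["qpos"].round(2))
    if a: print("shift tool mm",((np.array(a[:3])-o["position"])@R*1000).round(1))
    if len(a)>3: print("rotvec tool",Ro.from_matrix(R.T@Ro.from_euler("xyz",a[3:]).as_matrix()).as_rotvec().round(3))
E
python3 -m inch '[{"dz":-15,"rz":0.1317},{"dz":-15,"rz":0.1317},{"dz":-15,"rz":0.1317},{"dz":-15,"rz":0.1317},{"dz":-15,"rz":0.1317},{"dz":-15,"rz":0.1317},{}]'; python3 go.py .5807 -.0541 .32 3.1416 0 1.976
```

```text
clock 0.8 pos [0.2294 0.5814 0.2313] rpy [-3.142 -0.     2.766] F [-0.32  0.46  0.1 ] M [ 0.   -0.01  0.01] w 0.0854
q [-1.27  0.52 -0.04  1.6   0.02  1.02 -0.11]
shift tool mm [-560.  -462.2  -88.7]
rotvec tool [-0.    0.    0.79]schema error: expected keys dx, dy, dz, rx, ry, rz, hand
```

```bash
python3 -m inch '[{"dx":0,"dy":0,"dz":-15,"rx":0,"ry":0,"rz":0.1317,"hand":-1},{"dx":0,"dy":0,"dz":-15,"rx":0,"ry":0,"rz":0.1317,"hand":-1},{"dx":0,"dy":0,"dz":-15,"rx":0,"ry":0,"rz":0.1317,"hand":-1},{"dx":0,"dy":0,"dz":-15,"rx":0,"ry":0,"rz":0.1317,"hand":-1},{"dx":0,"dy":0,"dz":-15,"rx":0,"ry":0,"rz":0.1317,"hand":-1},{"dx":0,"dy":0,"dz":-15,"rx":0,"ry":0,"rz":0.1317,"hand":-1}]'; python3 go.py .5807 -.0541 .32 3.1416 0 1.976
```

```text
clock: 1.4
position: [0.2293, 0.5813, 0.322]
tool_rot: [-3.142, -0.0, 1.97]
force: [-0.5, -0.3, 0.3]
grip_width: 0.0852
clock 1.4 pos [0.2293 0.5813 0.322 ] rpy [-3.142 -0.     1.97 ] F [-0.46 -0.28  0.3 ] M [-0.05  0.03 -0.  ] w 0.0852
q [-1.4   0.45  0.16  1.49 -0.07  1.21 -0.83]
shift tool mm [-722.1   76.6    1.9]
rotvec tool [-0.    -0.    -0.006]
```

```bash
python3 -m inch '[{"dx":-45,"dy":5,"dz":0,"rx":0,"ry":0,"rz":0,"hand":-1},{"dx":-45,"dy":5,"dz":0,"rx":0,"ry":0,"rz":0,"hand":-1},{"dx":-45,"dy":5,"dz":0,"rx":0,"ry":0,"rz":0,"hand":-1},{"dx":-45,"dy":5,"dz":0,"rx":0,"ry":0,"rz":0,"hand":-1},{"dx":-45,"dy":5,"dz":0,"rx":0,"ry":0,"rz":0,"hand":-1},{"dx":-45,"dy":5,"dz":0,"rx":0,"ry":0,"rz":0,"hand":-1},{"dx":-45,"dy":5,"dz":0,"rx":0,"ry":0,"rz":0,"hand":-1},{"dx":-45,"dy":5,"dz":0,"rx":0,"ry":0,"rz":0,"hand":-1},{"dx":-45,"dy":5,"dz":0,"rx":0,"ry":0,"rz":0,"hand":-1},{"dx":-45,"dy":5,"dz":0,"rx":0,"ry":0,"rz":0,"hand":-1}]'; python3 go.py .5807 -.0541 .26 3.1416 0 1.976
```

```text
clock: 2.4
position: [0.4532, 0.1857, 0.3216]
tool_rot: [3.141, -0.0, 1.976]
force: [1.1, 0.2, 0.9]
grip_width: 0.0852
clock 2.4 pos [0.4532 0.1857 0.3216] rpy [ 3.141 -0.     1.976] F [1.08 0.22 0.95] M [ 0.06 -0.02  0.01] w 0.0852
q [-0.81  0.22  0.36  1.84 -0.09  1.1  -0.01]
shift tool mm [-270.7   22.7   61.5]
rotvec tool [ 0.001 -0.    -0.   ]
```

```bash
python3 -m inch '[{"dx":-45,"dy":4,"dz":5,"rx":0,"ry":0,"rz":0,"hand":-1},{"dx":-45,"dy":4,"dz":5,"rx":0,"ry":0,"rz":0,"hand":-1},{"dx":-45,"dy":4,"dz":5,"rx":0,"ry":0,"rz":0,"hand":-1},{"dx":-45,"dy":4,"dz":5,"rx":0,"ry":0,"rz":0,"hand":-1},{"dx":-45,"dy":4,"dz":5,"rx":0,"ry":0,"rz":0,"hand":-1},{"dx":-45,"dy":3,"dz":5,"rx":0,"ry":0,"rz":0,"hand":-1},{"dx":0,"dy":0,"dz":0,"rx":0,"ry":0,"rz":0,"hand":-1}]'; python3 go.py .5807 -.0541 .204 3.1416 0 1.976
python3 - <<'E'
from h import *
p,d=bot.grab_frame("scene"); cv2.imwrite("pics/s1.png",cv2.resize(p[100:340,220:540,::-1],None,fx=2.4,fy=2.4))
E
```

```text
clock: 3.1
position: [0.5809, -0.0577, 0.2906]
tool_rot: [-3.14, 0.002, 1.969]
force: [-1.4, -0.3, 0.1]
grip_width: 0.0853
clock 3.1 pos [ 0.5809 -0.0577  0.2906] rpy [-3.140e+00  2.000e-03  1.969e+00] F [-1.42 -0.32  0.07] M [ 0.02  0.09 -0.05] w 0.0853
q [-0.33  0.43  0.46  1.66 -0.21  1.1   0.59]
shift tool mm [ 3.6  1.3 86.6]
rotvec tool [-0.001  0.002 -0.007]
```

View pics/s1.png

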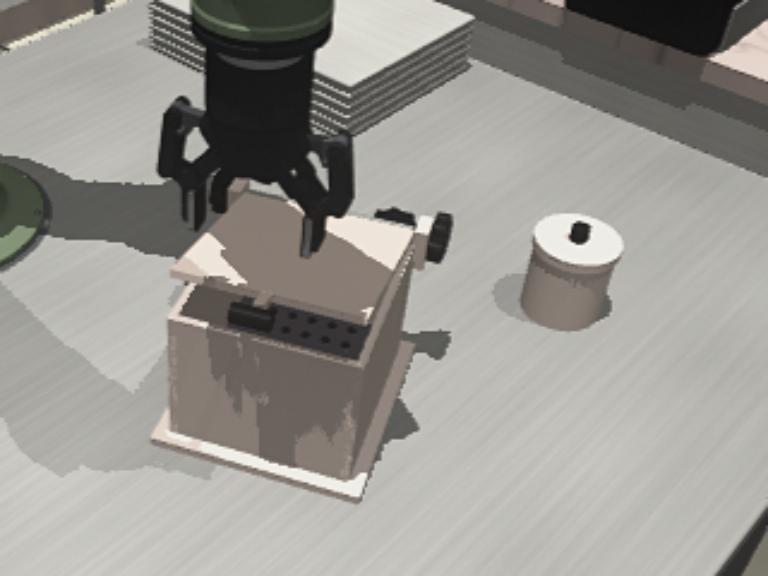

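```bash
python3 -m inch '[{"dx":3,"dy":1,"dz":20,"rx":0,"ry":0,"rz":-0.006,"hand":-1},{"dx":0,"dy":0,"dz":25,"rx":0,"ry":0,"rz":0,"hand":-1},{"dx":0,"dy":0,"dz":25,"rx":0,"ry":0,"rz":0,"hand":-1},{"dx":0,"dy":0,"dz":16,"rx":0,"ry":0,"rz":0,"hand":-0.5},{"dx":0,"dy":0,"dz":0,"rx":0,"ry":0,"rz":0,"hand":-0.3}]' 40; python3 go.py .5807 -.0541 .204 3.1416 0 1.976
python3 - <<'E'
from h import *
p,d=bot.grab_frame("scene"); cv2.imwrite("pics/s2.png",cv2.resize(p[100:340,220:540,::-1],None,fx=2.4,fy=2.4))
E
```

```text
clock: 3.65
position: [0.5787, -0.0473, 0.2037]
tool_rot: [-3.139, -0.001, 1.983]
force: [0.6, -1.3, 1.0]
grip_width: 0.0589
clock 3.65 pos [ 0.5787 -0.0473  0.2037] rpy [-3.139e+00 -1.000e-03  1.983e+00] F [ 0.64 -1.29  1.  ] M [ 0.   -0.05 -0.07] w 0.0589
q [-0.31  0.52  0.42  1.76 -0.25  0.92  0.62]
shift tool mm [-7.1 -0.9 -0.3]
rotvec tool [-0.003 -0.001  0.007]
```

View pics/s2.png

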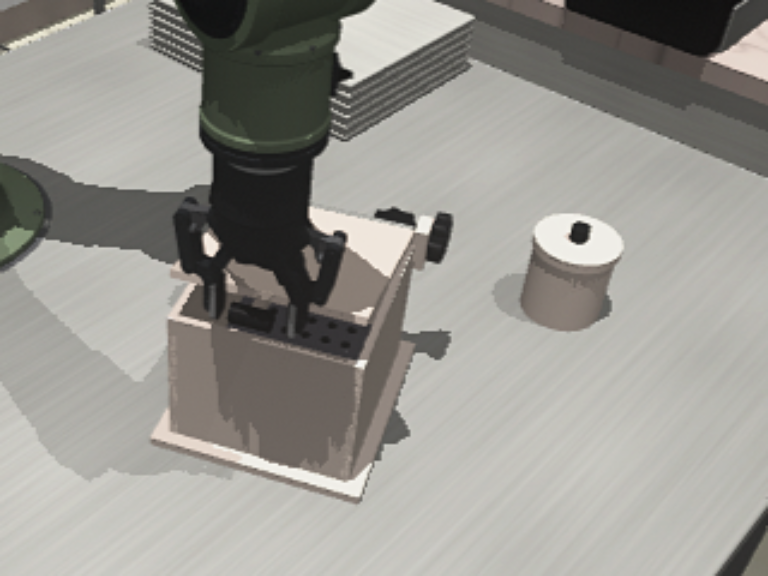

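```bash
python3 -m inch '[{"dx":-7,"dy":-1,"dz":0,"rx":0,"ry":0,"rz":0.005,"hand":-0.1},{"dx":0,"dy":0,"dz":0,"rx":0,"ry":0,"rz":0,"hand":0.1},{"dx":0,"dy":0,"dz":0,"rx":0,"ry":0,"rz":0,"hand":0.3},{"dx":0,"dy":0,"dz":0,"rx":0,"ry":0,"rz":0,"hand":1},{"dx":0,"dy":0,"dz":0,"rx":0,"ry":0,"rz":0,"hand":1},{"dx":0,"dy":0,"dz":0,"rx":0,"ry":0,"rz":0,"hand":1}]' 40; python3 go.py .5807 -.0541 .204 3.1416 0 1.976
python3 - <<'E'
from h import *
p,d=bot.grab_frame("scene"); cv2.imwrite("pics/s3.png",cv2.resize(p[180:280,270:420,::-1],None,fx=4,fy=4))
E
```

```text
clock: 4.3
position: [0.5816, -0.0566, 0.2062]
tool_rot: [3.141, 0.001, 1.976]
force: [-3.1, -4.8, 3.8]
grip_width: 0.0352
clock 4.3 pos [ 0.5816 -0.0566  0.2062] rpy [3.141e+00 1.000e-03 1.976e+00] F [-3.09 -4.83  3.83] M [-1.12  0.52  0.19] w 0.0352
q [-0.3   0.52  0.42  1.75 -0.26  0.92  0.63]
shift tool mm [2.6 0.1 2.2]
rotvec tool [ 0.     0.001 -0.   ]
```

View pics/s3.png

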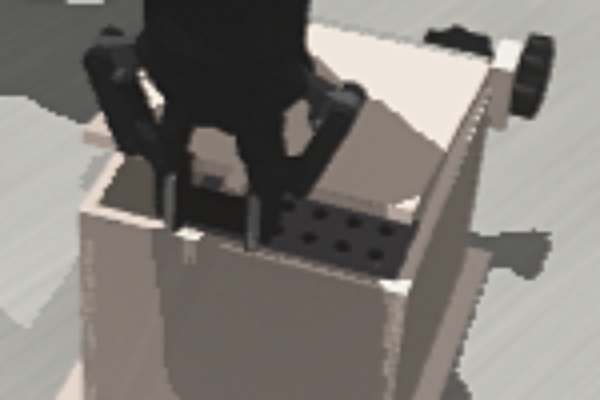

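```bash
python3 -c "
import numpy as np
a=np.linspace(.218,.8727,15)
print(np.c_[np.diff(-250*np.cos(a)),-np.diff(250*np.sin(a))].round(1).tolist())"
```

```text
[[2.8, -11.4], [3.3, -11.2], [3.8, -11.0], [4.4, -10.8], [4.9, -10.6], [5.3, -10.4], [5.8, -10.1], [6.3, -9.8], [6.7, -9.5], [7.2, -9.2], [7.6, -8.9], [8.0, -8.5], [8.4, -8.1], [8.8, -7.7]]
```

```bash
python3 -m inch '[{"dx":2.8,"dy":0,"dz":-11.4,"rx":0,"ry":0,"rz":0,"hand":1},{"dx":3.3,"dy":0,"dz":-11.2,"rx":0,"ry":0,"rz":0,"hand":1},{"dx":3.8,"dy":0,"dz":-11,"rx":0,"ry":0,"rz":0,"hand":1},{"dx":4.4,"dy":0,"dz":-10.8,"rx":0,"ry":0,"rz":0,"hand":1},{"dx":4.9,"dy":0,"dz":-10.6,"rx":0,"ry":0,"rz":0,"hand":1},{"dx":5.3,"dy":0,"dz":-10.4,"rx":0,"ry":0,"rz":0,"hand":1},{"dx":5.8,"dy":0,"dz":-10.1,"rx":0,"ry":0,"rz":0,"hand":1},{"dx":0,"dy":0,"dz":0,"rx":0,"ry":0,"rz":0,"hand":1}]' 40; python3 go.py
```

```text
clock: 5.15
position: [0.5688, -0.0266, 0.2822]
tool_rot: [-3.141, -0.001, 1.977]
force: [-8.6, -1.1, -0.8]
grip_width: 0.0349
clock 5.15 pos [ 0.5688 -0.0266  0.2822] rpy [-3.141e+00 -1.000e-03  1.977e+00] F [-8.63 -1.11 -0.83] M [-0.63  1.67 -0.07] w 0.0349
q [-0.38  0.41  0.45  1.71 -0.2   1.07  0.54]
```

```bash
python3 -m inch '[{"dx":6.3,"dy":0,"dz":-9.8,"rx":0,"ry":0,"rz":0,"hand":1},{"dx":6.7,"dy":0,"dz":-9.5,"rx":0,"ry":0,"rz":0,"hand":1},{"dx":7.2,"dy":0,"dz":-9.2,"rx":0,"ry":0,"rz":0,"hand":1},{"dx":7.6,"dy":0,"dz":-8.9,"rx":0,"ry":0,"rz":0,"hand":1},{"dx":8,"dy":0,"dz":-8.5,"rx":0,"ry":0,"rz":0,"hand":1},{"dx":8.4,"dy":0,"dz":-8.1,"rx":0,"ry":0,"rz":0,"hand":1},{"dx":8.8,"dy":0,"dz":-7.7,"rx":0,"ry":0,"rz":0,"hand":1},{"dx":0,"dy":0,"dz":0,"rx":0,"ry":0,"rz":0,"hand":1},{"dx":0,"dy":0,"dz":0,"rx":0,"ry":0,"rz":0,"hand":1}]' 40; python3 go.py
cat > look.py <<'E'
import sys
from fit1 import fit
from h import *
from scipy.optimize import least_squares
tag=sys.argv[1]; X,Y,YAW=.5251,.0755,1.9755
ex=np.array([np.cos(YAW),np.sin(YAW),0]);ey=np.array([-np.sin(YAW),np.cos(YAW),0]);H=np.array([X,Y,0])+.103*ex
for n in sys.argv[2:] or ["scene","top"]:
    p,d=bot.grab_frame(n); np.savez(f"{tag}_{n}.npz",p=p,d=d); cv2.imwrite(f"pics/{tag}_{n}.png",p[:,:,::-1])
    q=cloud(n,d).reshape(-1,3); q=q[(d.ravel()>.2)]; hsv=cv2.cvtColor(p,cv2.COLOR_RGB2HSV)
    l=np.c_[(q-H)@-ex,(q-H)@ey,q[:,2]-.166]; k=(np.abs(l[:,1])<.08)&(l[:,0]>-.01)&(l[:,0]<.2)&(l[:,2]>.02)
    l=l[k]
    # angle vote: plate upper face at +4mm above midplane through axis
    best=max(np.arange(.1,1.06,.005),key=lambda a:np.sum((np.abs(-l[:,0]*np.sin(a)+l[:,2]*np.cos(a)-.004)<.003)&(l[:,0]*np.cos(a)+l[:,2]*np.sin(a)>.02)))
    a=best; e=-l[:,0]*np.sin(a)+l[:,2]*np.cos(a)-.004; m=np.abs(e)<.006; c,nn,s,cnt=fit(q[k][m]); print(n,"lid vote",round(a,3),"plane angle deg",np.degrees(np.arccos(abs(nn[2]))).round(2),"yaw",np.arctan2(nn[1],nn[0]).round(3),cnt,s.round(5))
E
python3 look.py l1
```

```text
clock: 6.05
position: [0.5478, 0.0222, 0.3435]
tool_rot: [-3.141, -0.001, 1.978]
force: [-8.9, -0.3, -1.5]
grip_width: 0.0352
clock 6.05 pos [0.5478 0.0222 0.3435] rpy [-3.141e+00 -1.000e-03  1.978e+00] F [-8.91 -0.26 -1.47] M [-0.36  1.63 -0.  ] w 0.0352
q [-0.5   0.32  0.46  1.67 -0.15  1.19  0.41]
scene lid vote 0.81 plane angle deg 49.14 yaw 1.975 1636 0.00047
top lid vote 0.82 plane angle deg 49.33 yaw 1.968 642 0.00084
```

View pics/l1_scene.png

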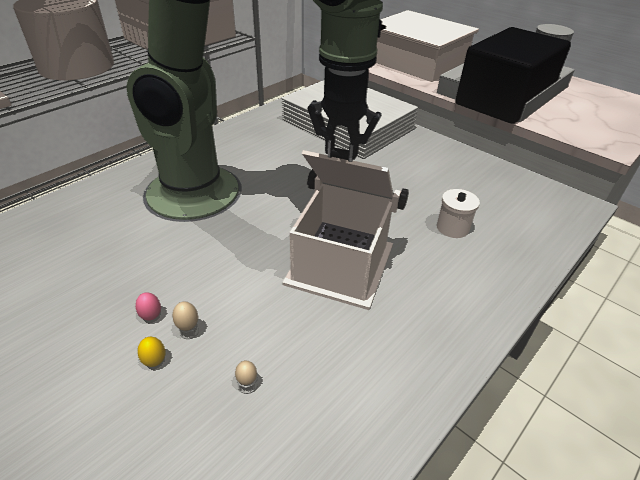

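```bash
python3 -m inch '[{"dx":0,"dy":0,"dz":0,"rx":0,"ry":0,"rz":0,"hand":0},{"dx":0,"dy":0,"dz":0,"rx":0,"ry":0,"rz":0,"hand":-0.3},{"dx":0,"dy":0,"dz":0,"rx":0,"ry":0,"rz":0,"hand":-0.5},{"dx":0,"dy":0,"dz":0,"rx":0,"ry":0,"rz":0,"hand":-0.5}]' 40; python3 go.py; python3 look.py l2
```

```text
clock: 6.55
position: [0.5489, 0.0214, 0.3429]
tool_rot: [3.141, 0.0, 1.977]
force: [0.2, 0.5, -0.4]
grip_width: 0.0642
clock 6.55 pos [0.5489 0.0214 0.3429] rpy [3.141 0.    1.977] F [ 0.2   0.49 -0.43] M [ 0.   -0.01  0.04] w 0.0642
q [-0.49  0.32  0.46  1.67 -0.15  1.19  0.41]
scene lid vote 0.81 plane angle deg 49.1 yaw 1.976 1629 0.00048
top lid vote 0.815 plane angle deg 49.03 yaw 1.978 631 0.00077
```

```bash
cat > ang.py <<'E'
import sys
from fit2 import *
tag=sys.argv[1]
for n in("scene","top"):
    D=np.load(f"{tag}_{n}.npz"); q=cloud(n,D["d"]).reshape(-1,3)[D["d"].ravel()>.2]
    dz={"scene":.001,"top":-.0013}[n]
    _,pl=model(q,.5251,.0755,1.9755,.8); q=q[(np.abs(pl[:,1])<.088)&(q[:,2]>.19)&(q[:,2]<.372)&(pl[:,0]>-.09)&(pl[:,0]<.11)]-[0,0,dz]
    b=[]
    for a in np.radians(np.arange(46,54,.1)):
        e=np.minimum(model(q,.5251,.0755,1.9755,a)[0],.006); b.append((np.mean(e),np.degrees(a)))
    print(n,len(q),min(b))
E
python3 ang.py l2; python3 ang.py l1
```

```text
scene 2309 (np.float64(0.0008629739075869329), np.float64(49.100000000000044))
top 759 (np.float64(0.0008978820857232994), np.float64(47.90000000000003))
scene 2287 (np.float64(0.0008291867102150553), np.float64(49.200000000000045))
top 741 (np.float64(0.0008855646273288325), np.float64(47.90000000000003))
```

```bash
python3 -m inch '[{"dx":0,"dy":0,"dz":0,"rx":0,"ry":0,"rz":0,"hand":0},{"dx":0,"dy":0,"dz":0,"rx":0,"ry":0,"rz":0,"hand":1},{"dx":0,"dy":0,"dz":0,"rx":0,"ry":0,"rz":0,"hand":1},{"dx":0,"dy":0,"dz":0,"rx":0,"ry":0,"rz":0,"hand":1},{"dx":3.3,"dy":0,"dz":-2.8,"rx":0,"ry":0,"rz":0,"hand":1},{"dx":0,"dy":0,"dz":0,"rx":0,"ry":0,"rz":0,"hand":1},{"dx":0,"dy":0,"dz":0,"rx":0,"ry":0,"rz":0,"hand":0},{"dx":0,"dy":0,"dz":0,"rx":0,"ry":0,"rz":0,"hand":-0.5},{"dx":0,"dy":0,"dz":0,"rx":0,"ry":0,"rz":0,"hand":-0.5}]' 60; python3 go.py; python3 look.py l3; python3 ang.py l3
```

```text
clock: 7.55
position: [0.5476, 0.0244, 0.3453]
tool_rot: [3.141, -0.0, 1.977]
force: [-0.2, -0.1, 0.7]
grip_width: 0.0638
clock 7.55 pos [0.5476 0.0244 0.3453] rpy [ 3.141 -0.     1.977] F [-0.16 -0.06  0.66] M [0.02 0.02 0.01] w 0.0638
q [-0.5   0.32  0.46  1.67 -0.15  1.19  0.4 ]
scene lid vote 0.83 plane angle deg 50.06 yaw 1.975 1735 0.00052
top lid vote 0.835 plane angle deg 50.13 yaw 1.972 518 0.00078
scene 2413 (np.float64(0.0008245807125113541), np.float64(50.00000000000006))
top 612 (np.float64(0.0008588325935849816), np.float64(48.80000000000004))
```

```bash
python3 -m inch '[{"dx":0,"dy":0,"dz":-15,"rx":0,"ry":0,"rz":0,"hand":-0.5},{"dx":0,"dy":0,"dz":-25,"rx":0,"ry":0,"rz":0,"hand":-0.5},{"dx":0,"dy":0,"dz":-25,"rx":0,"ry":0,"rz":0,"hand":-0.5},{"dx":-33,"dy":-28,"dz":0,"rx":0,"ry":0,"rz":0,"hand":-1},{"dx":-33,"dy":-28,"dz":15,"rx":0,"ry":0,"rz":0,"hand":-1},{"dx":-33,"dy":-28,"dz":15,"rx":0,"ry":0,"rz":0,"hand":-1},{"dx":-33,"dy":-28,"dz":15,"rx":0,"ry":0,"rz":0,"hand":-1},{"dx":-33,"dy":-28,"dz":15,"rx":0,"ry":0,"rz":0,"hand":-1},{"dx":-33,"dy":-28,"dz":15,"rx":0,"ry":0,"rz":0,"hand":-1},{"dx":-33,"dy":-28,"dz":15,"rx":0,"ry":0,"rz":0,"hand":-1}]'; python3 go.py; python3 - <<'E'
from h import *
D=np.load("l3_scene.npz"); q=cloud("scene",D["d"]).reshape(-1,3)[D["d"].ravel()>.2]
X,Y,W=.5251,.0755,1.9755
ex=np.array([np.cos(W),np.sin(W),0]);ey=np.array([-np.sin(W),np.cos(W),0])
t=np.c_[(q-[X,Y,0])@ex,(q-[X,Y,0])@ey,q[:,2]]
k=(np.abs(t[:,0])<.08)&(np.abs(t[:,1])<.07)&(t[:,2]<.15); print(k.sum(),np.percentile(t[k,2],[2,10,25,50,75,90]).round(4)); m=k&(t[:,2]<.1); print(t[m].mean(0),np.histogram(t[m,2],20))
E
```

```text
clock: 8.65
position: [0.4579, -0.2669, 0.3199]
tool_rot: [3.141, 0.0, 1.977]
force: [1.6, 0.6, -0.5]
grip_width: 0.0852
clock 8.65 pos [ 0.4579 -0.2669  0.3199] rpy [3.141 0.    1.977] F [ 1.64  0.63 -0.52] M [-0.06 -0.07  0.03] w 0.0852
q [-0.04  0.32  0.59  1.76 -0.2   1.12  1.02]
657 [0.0415 0.0427 0.0436 0.0446 0.0456 0.0464]
[0.05509902 0.00305804 0.04463087] (array([ 3, 10, 19, 19, 35, 57, 70, 89, 99, 79, 65, 57, 26, 10, 12,  5,  0,
        1,  0,  1]), array([0.04044223, 0.04095134, 0.04146044, 0.04196955, 0.04247865,
       0.04298776, 0.04349686, 0.04400596, 0.04451507, 0.04502417,
       0.04553328, 0.04604238, 0.04655149, 0.04706059, 0.0475697 ,
       0.0480788 , 0.04858791, 0.04909701, 0.04960611, 0.05011522,
       0.05062432]))
```

```bash
python3 -m inch '[{"dx":0,"dy":0,"dz":10,"rx":0,"ry":0,"rz":0.133,"hand":-1},{"dx":0,"dy":0,"dz":10,"rx":0,"ry":0,"rz":0.133,"hand":-1},{"dx":0,"dy":0,"dz":10,"rx":0,"ry":0,"rz":0.133,"hand":-1},{"dx":0,"dy":0,"dz":10,"rx":0,"ry":0,"rz":0.133,"hand":-1},{"dx":0,"dy":0,"dz":10,"rx":0,"ry":0,"rz":0.133,"hand":-1},{"dx":0,"dy":0,"dz":10,"rx":0,"ry":0,"rz":0.133,"hand":-1},{"dx":0,"dy":0,"dz":10,"rx":0,"ry":0,"rz":0.132,"hand":-1},{"dx":0,"dy":0,"dz":0,"rx":0,"ry":-0.122,"rz":0,"hand":-1},{"dx":0,"dy":0,"dz":0,"rx":0,"ry":-0.122,"rz":0,"hand":-1},{"dx":0,"dy":0,"dz":0,"rx":0,"ry":-0.122,"rz":0,"hand":-1}]'; python3 go.py;python3 -m inch '[{"dx":0,"dy":0,"dz":0,"rx":0,"ry":-0.122,"rz":0,"hand":-1},{"dx":0,"dy":0,"dz":0,"rx":0,"ry":-0.122,"rz":0,"hand":-1},{"dx":0,"dy":0,"dz":0,"rx":0,"ry":0,"rz":0,"hand":-1}]'
cat > eggt.py <<'E'
import sys
from h import *
from go import st
tau=float(sys.argv[1]); back=float(sys.argv[2])/1000; c=np.array([.428,-.313,.051]); yaw=1.047
R=Ro.from_euler("xyz",[np.pi,0,yaw])*Ro.from_rotvec([0,tau,0]); z=R.as_matrix()[:,2]; t=c+z*(.015-back)
o,Rc=st(); print("pos",o["position"].round(4),"tgt",t.round(4),"shift",((t-o["position"])@Rc*1000).round(1),"rotvec",(Ro.from_matrix(Rc).inv()*R).as_rotvec().round(3)); print("q",o["qpos"].round(2),"F",o["force"].round(2))
E
python3 eggt.py -.61 110
```

```text
clock: 9.65
position: [0.459, -0.2656, 0.2511]
tool_rot: [3.139, 0.37, 1.046]
force: [0.7, -1.1, -0.9]
grip_width: 0.0854
clock 9.65 pos [ 0.459  -0.2656  0.2511] rpy [3.139 0.37  1.046] F [ 0.72 -1.08 -0.89] M [ 0.33 -0.19 -0.03] w 0.0854
q [-0.45  0.57  0.95  1.85 -0.1   0.97 -0.04]
clock: 9.95
position: [0.4604, -0.2625, 0.2485]
tool_rot: [-3.138, 0.616, 1.055]
force: [-0.6, 1.3, -0.8]
grip_width: 0.0852
pos [ 0.4604 -0.2625  0.2485] tgt [ 0.4552 -0.2659  0.1289] shift [ 64.7  -2.5 100.7] rotvec [0.001 0.007 0.007]
q [-0.58  0.72  1.02  1.84  0.01  0.99 -0.18] F [-0.56  1.33 -0.77]
```

```bash
python3 -m inch '[{"dx":16,"dy":-1,"dz":25,"rx":0,"ry":0,"rz":0,"hand":-1},{"dx":16,"dy":-1,"dz":25,"rx":0,"ry":0,"rz":0,"hand":-1},{"dx":16,"dy":0,"dz":25,"rx":0,"ry":0,"rz":0,"hand":-1},{"dx":16,"dy":0,"dz":25,"rx":0,"ry":0,"rz":0,"hand":-1},{"dx":0,"dy":0,"dz":0,"rx":0,"ry":0,"rz":0,"hand":-1},{"dx":0,"dy":0,"dz":0,"rx":0,"ry":0,"rz":0,"hand":-1}]'; python3 eggt.py -.61 110; python3 eggt.py -.61 0;python3 look.py e1
```

```text
clock: 10.55
position: [0.4543, -0.2692, 0.1327]
tool_rot: [3.141, 0.61, 1.045]
force: [0.7, -0.9, -0.6]
grip_width: 0.0856
pos [ 0.4543 -0.2692  0.1327] tgt [ 0.4552 -0.2659  0.1289] shift [ 4.9 -0.9  1.2] rotvec [-0.001 -0.    -0.001]
q [-0.49  0.87  0.9   1.93 -0.08  0.77 -0.21] F [ 0.72 -0.85 -0.56]
pos [ 0.4543 -0.2692  0.1327] tgt [ 0.4237 -0.3204  0.0387] shift [  4.8  -0.8 111.2] rotvec [-0.001 -0.    -0.001]
q [-0.49  0.87  0.9   1.93 -0.08  0.77 -0.21] F [ 0.72 -0.85 -0.56]
scene lid vote 0.825 plane angle deg 50.04 yaw 1.975 1216 0.00049
top lid vote 0.86 plane angle deg 50.34 yaw 1.981 236 0.00073
```

View pics/e1_scene.png

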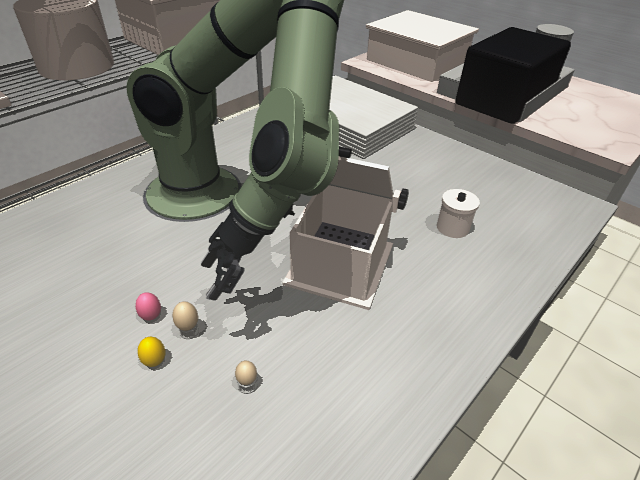

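View pics/e1_top.png

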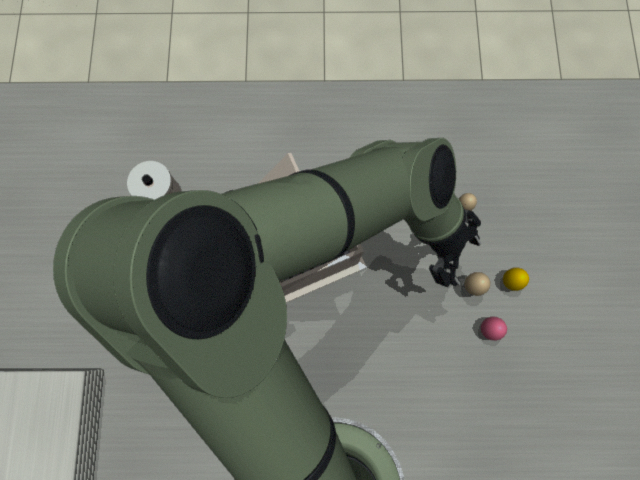

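```bash
python3 - <<'E'
from h import *
X,Y,W=.5251,.0755,1.9755
ex=np.array([np.cos(W),np.sin(W),0]);ey=np.array([-np.sin(W),np.cos(W),0])
for n in("scene","top"):
    D=np.load(f"e1_{n}.npz"); d=D["d"]; q=cloud(n,d)
    hsv=cv2.cvtColor(D["p"],cv2.COLOR_RGB2HSV); g=(d>.2)&(hsv[...,0]>30)&(hsv[...,0]<75)&(hsv[...,1]>45)&(q[...,2]>.1)
    Q=q[g]; t=np.c_[(Q-[X,Y,0])@ex,(Q-[X,Y,0])@ey,Q[:,2]]
    B=np.array([-.058,0,.3575]); 
    for off in(-.09,-.018,0,.018,.09):
        dd=np.linalg.norm(t-(B+[0,off,0]),axis=1); i=dd.argmin(); print(n,off,dd[i].round(3),t[i].round(3))
    for z0 in np.arange(.2,.8,.1):
        k=(t[:,2]>z0)&(t[:,2]<z0+.1)
        if k.sum()>20: print("  z",z0.round(1),k.sum(),t[k].min(0).round(3),t[k].max(0).round(3))
E
```

```text
scene -0.09 0.122 [-0.136 -0.016  0.416]
scene -0.018 0.097 [-0.136 -0.016  0.416]
scene 0 0.098 [-0.108 -0.006  0.441]
scene 0.018 0.1 [-0.13   0.017  0.427]
scene 0.09 0.123 [-0.133  0.025  0.43 ]
  z 0.2 2053 [-0.256  0.063  0.2  ] [0.217 0.584 0.3  ]
  z 0.3 3835 [-0.265 -0.024  0.3  ] [0.212 0.585 0.4  ]
  z 0.4 7499 [-0.253 -0.023  0.4  ] [0.206 0.541 0.5  ]
  z 0.5 6627 [-0.176  0.021  0.5  ] [0.119 0.39  0.6  ]
  z 0.6 95 [-0.032  0.046  0.6  ] [0.023 0.131 0.609]
top -0.09 0.129 [-0.127 -0.009  0.432]
top -0.018 0.099 [-0.098  0.002  0.446]
top 0 0.097 [-0.098  0.002  0.446]
top 0.018 0.098 [-0.098  0.002  0.446]
top 0.09 0.099 [-0.156  0.102  0.359]
  z 0.2 108 [-0.308  0.09   0.203] [0.076 0.461 0.3  ]
  z 0.3 967 [-0.263 -0.013  0.3  ] [0.074 0.432 0.4  ]
  z 0.4 2194 [-0.249 -0.016  0.401] [0.09  0.399 0.5  ]
  z 0.5 11058 [-0.172  0.024  0.5  ] [0.194 0.367 0.6  ]
  z 0.6 22246 [-0.034  0.027  0.6  ] [0.24  0.278 0.7  ]
  z 0.7 6929 [0.072 0.06  0.7  ] [0.199 0.198 0.753]
```

```bash
python3 - <<'E'
from h import *
X,Y,W=.5251,.0755,1.9755
ex=np.array([np.cos(W),np.sin(W),0]);ey=np.array([-np.sin(W),np.cos(W),0])
for n in("scene","top"):
    D=np.load(f"e1_{n}.npz"); d=D["d"]; q=cloud(n,d)
    hsv=cv2.cvtColor(D["p"],cv2.COLOR_RGB2HSV); g=(d>.2)&(hsv[...,0]>30)&(hsv[...,0]<75)&(hsv[...,1]>45)&(q[...,2]>.2)
    Q=q[g]; t=np.c_[(Q-[X,Y,0])@ex,(Q-[X,Y,0])@ey,Q[:,2]]
    for x0 in np.arange(-.2,.1,.04):
        k=(abs(t[:,0]-x0)<.006)&(t[:,1]<.3)
        if k.sum()>10: 
            i=t[k,2].argmin(); j=t[k,2].argmax(); l=t[k,1].argmin(); print(n,x0.round(2),"y",t[k,1].min().round(3),t[k,1].max().round(3),"zmin at",t[k][i].round(3),"zmax",t[k][j].round(3),"ymin at",t[k][l].round(3))
E
```

```text
scene -0.2 y -0.007 0.122 zmin at [-0.201  0.042  0.301] zmax [-0.195  0.04   0.484] ymin at [-0.194 -0.007  0.379]
scene -0.16 y -0.024 0.127 zmin at [-0.16  -0.024  0.396] zmax [-0.155  0.063  0.508] ymin at [-0.161 -0.024  0.399]
scene -0.12 y -0.012 0.115 zmin at [-0.126 -0.01   0.43 ] zmax [-0.115  0.075  0.533] ymin at [-0.125 -0.012  0.43 ]
scene -0.08 y 0.02 0.123 zmin at [-0.082  0.02   0.491] zmax [-0.076  0.082  0.57 ] ymin at [-0.082  0.02   0.491]
scene -0.04 y 0.029 0.134 zmin at [-0.044  0.029  0.529] zmax [-0.042  0.074  0.599] ymin at [-0.045  0.029  0.531]
scene 0.0 y 0.038 0.056 zmin at [-0.005  0.038  0.562] zmax [0.    0.053 0.605] ymin at [-0.005  0.038  0.562]
scene 0.08 y 0.177 0.3 zmin at [0.084 0.3   0.445] zmax [0.084 0.18  0.573] ymin at [0.084 0.177 0.571]
top -0.2 y 0.019 0.205 zmin at [-0.205  0.205  0.205] zmax [-0.196  0.04   0.483] ymin at [-0.196  0.019  0.442]
top -0.16 y -0.016 0.129 zmin at [-0.165  0.107  0.328] zmax [-0.157  0.061  0.508] ymin at [-0.157 -0.016  0.411]
top -0.12 y -0.007 0.118 zmin at [-0.122 -0.007  0.437] zmax [-0.114  0.079  0.531] ymin at [-0.122 -0.007  0.437]
top -0.08 y 0.029 0.128 zmin at [-0.082  0.126  0.503] zmax [-0.074  0.076  0.569] ymin at [-0.082  0.029  0.521]
top -0.04 y 0.043 0.138 zmin at [-0.043  0.136  0.532] zmax [-0.04   0.077  0.599] ymin at [-0.045  0.043  0.566]
top 0.0 y 0.047 0.146 zmin at [0.004 0.145 0.564] zmax [0.003 0.094 0.631] ymin at [-0.005  0.047  0.591]
top 0.04 y 0.055 0.15 zmin at [0.036 0.149 0.585] zmax [0.046 0.094 0.656] ymin at [0.035 0.055 0.624]
top 0.08 y 0.058 0.3 zmin at [0.074 0.3   0.522] zmax [0.085 0.077 0.718] ymin at [0.076 0.058 0.647]
```

```bash
python3 -m inch '[{"dx":5,"dy":-1,"dz":15,"rx":0,"ry":0,"rz":0,"hand":-1},{"dx":0,"dy":0,"dz":20,"rx":0,"ry":0,"rz":0,"hand":-1},{"dx":0,"dy":0,"dz":20,"rx":0,"ry":0,"rz":0,"hand":-1},{"dx":0,"dy":0,"dz":0,"rx":0,"ry":0,"rz":0,"hand":-1},{"dx":0,"dy":0,"dz":0,"rx":0,"ry":0,"rz":0,"hand":-1}]'; python3 eggt.py -.61 0;python3 look.py e2; cat > clr.py <<'E'
import sys
from h import *
X,Y,W=.5251,.0755,1.9755
ex=np.array([np.cos(W),np.sin(W),0]);ey=np.array([-np.sin(W),np.cos(W),0])
for n in("scene","top"):
    D=np.load(f"{sys.argv[1]}_{n}.npz"); d=D["d"]; q=cloud(n,d)
    hsv=cv2.cvtColor(D["p"],cv2.COLOR_RGB2HSV); g=(d>.2)&(hsv[...,0]>30)&(hsv[...,0]<75)&(hsv[...,1]>45)&(q[...,2]>.2)
    Q=q[g]; t=np.c_[(Q-[X,Y,0])@ex,(Q-[X,Y,0])@ey,Q[:,2]]
    for x0 in (-.16,-.12,-.08,-.04,0):
        k=(abs(t[:,0]-x0)<.006)&(t[:,1]<.3)
        if k.sum()>10: 
            i=t[k,2].argmin(); j=t[k,2].argmax(); print(n,x0,"y",t[k,1].min().round(3),t[k,1].max().round(3),"zmin at",t[k][i].round(3),"zmax",t[k][j].round(3))
E
python3 clr.py e2
```

```text
clock: 11.15
position: [0.4404, -0.2918, 0.0849]
tool_rot: [3.14, 0.609, 1.046]
force: [0.6, -0.0, 0.2]
grip_width: 0.0857
pos [ 0.4404 -0.2918  0.0849] tgt [ 0.4237 -0.3204  0.0387] shift [-0.7 -0.2 56.8] rotvec [ 0.    -0.001 -0.001]
q [-0.42  0.94  0.84  1.96 -0.11  0.65 -0.2 ] F [ 0.61 -0.03  0.19]
scene lid vote 0.83 plane angle deg 50.04 yaw 1.975 1472 0.00051
top lid vote 0.86 plane angle deg 50.34 yaw 1.973 233 0.00071
scene -0.16 y 0.0 0.145 zmin at [-0.166  0.     0.359] zmax [-0.154  0.073  0.472]
scene -0.12 y 0.012 0.127 zmin at [-0.126  0.012  0.396] zmax [-0.114  0.085  0.513]
scene -0.08 y 0.03 0.129 zmin at [-0.085  0.03   0.467] zmax [-0.074  0.099  0.553]
scene -0.04 y 0.034 0.137 zmin at [-0.044  0.034  0.511] zmax [-0.034  0.079  0.587]
scene 0 y 0.037 0.132 zmin at [-0.006  0.037  0.539] zmax [-0.002  0.064  0.604]
top -0.16 y 0.007 0.144 zmin at [-0.155  0.007  0.377] zmax [-0.155  0.083  0.468]
top -0.12 y 0.033 0.132 zmin at [-0.124  0.131  0.434] zmax [-0.114  0.078  0.51 ]
top -0.08 y 0.046 0.136 zmin at [-0.081  0.136  0.472] zmax [-0.074  0.087  0.552]
top -0.04 y 0.049 0.14 zmin at [-0.045  0.139  0.513] zmax [-0.034  0.093  0.586]
top 0 y 0.046 0.141 zmin at [-0.005  0.141  0.542] zmax [0.006 0.094 0.614]
```

View pics/e2_scene.png

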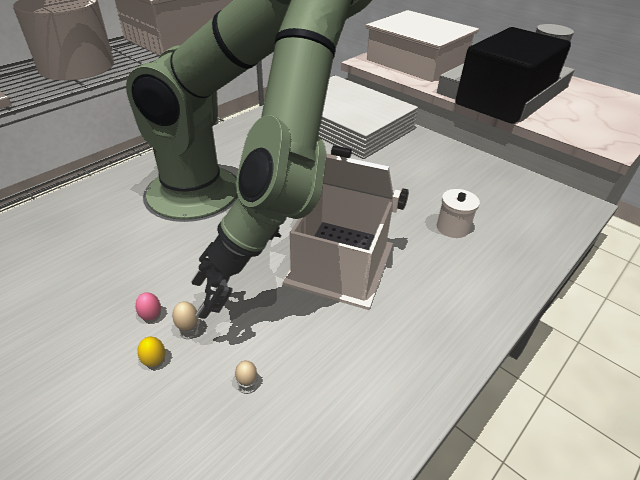

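```bash
python3 -m inch '[{"dx":0,"dy":0,"dz":20,"rx":0,"ry":0,"rz":0,"hand":-1},{"dx":0,"dy":0,"dz":20,"rx":0,"ry":0,"rz":0,"hand":-1},{"dx":-1,"dy":0,"dz":17,"rx":0,"ry":0,"rz":0,"hand":-1},{"dx":0,"dy":0,"dz":0,"rx":0,"ry":0,"rz":0,"hand":-1},{"dx":0,"dy":0,"dz":0,"rx":0,"ry":0,"rz":0,"hand":-1}]'; python3 eggt.py -.61 0;python3 look.py e3;python3 - <<'E'
import cv2
for n,b in(("scene",(240,380,120,280)),("top",(180,340,400,560))):
    a=cv2.imread(f"pics/e3_{n}.png")[b[0]:b[1],b[2]:b[3]]; cv2.imwrite(f"pics/e3c_{n}.png",cv2.resize(a,None,fx=3.6,fy=3.6,interpolation=cv2.INTER_CUBIC))
E
```

```text
clock: 11.75
position: [0.4238, -0.3205, 0.0383]
tool_rot: [3.141, 0.61, 1.046]
force: [-0.2, 0.3, 0.1]
grip_width: 0.0854
pos [ 0.4238 -0.3205  0.0383] tgt [ 0.4237 -0.3204  0.0387] shift [-0.2 -0.1 -0.3] rotvec [ 0. -0. -0.]
q [-0.34  1.01  0.79  1.98 -0.13  0.53 -0.18] F [-0.19  0.3   0.13]
scene lid vote 0.83 plane angle deg 50.03 yaw 1.974 1711 0.00051
top lid vote 0.83 plane angle deg 55.02 yaw -1.095 33 0.00087
```

View pics/e3c_scene.png

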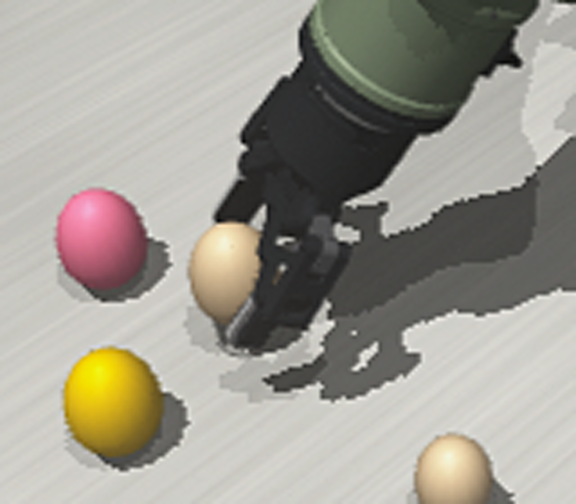

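View pics/e3c_top.png

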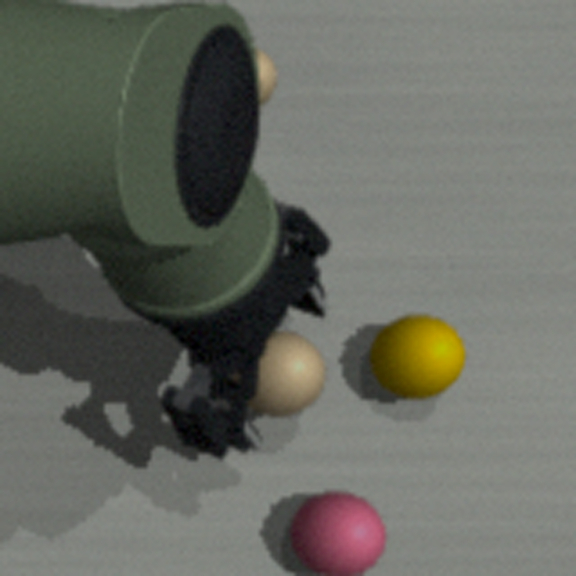

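```bash
python3 -m inch '[{"dx":0,"dy":0,"dz":0,"rx":0,"ry":0,"rz":0,"hand":-0.6},{"dx":0,"dy":0,"dz":0,"rx":0,"ry":0,"rz":0,"hand":-0.4},{"dx":0,"dy":0,"dz":0,"rx":0,"ry":0,"rz":0,"hand":-0.3},{"dx":0,"dy":0,"dz":0,"rx":0,"ry":0,"rz":0,"hand":-0.2},{"dx":0,"dy":0,"dz":0,"rx":0,"ry":0,"rz":0,"hand":-0.1},{"dx":0,"dy":0,"dz":0,"rx":0,"ry":0,"rz":0,"hand":0},{"dx":0,"dy":0,"dz":0,"rx":0,"ry":0,"rz":0,"hand":0.2},{"dx":0,"dy":0,"dz":0,"rx":0,"ry":0,"rz":0,"hand":0.2}]' 20; python3 eggt.py -.61 0;python3 look.py e4;python3 - <<'E'
import cv2
for n,b in(("scene",(240,380,120,280)),("top",(180,340,400,560))):
    a=cv2.imread(f"pics/e4_{n}.png")[b[0]:b[1],b[2]:b[3]]; cv2.imwrite(f"pics/e4c_{n}.png",cv2.resize(a,None,fx=3.6,fy=3.6,interpolation=cv2.INTER_CUBIC))
E
```

```text
clock: 12.65
position: [0.4231, -0.3207, 0.0378]
tool_rot: [3.142, 0.61, 1.047]
force: [-0.1, 3.1, 6.4]
grip_width: 0.0505
pos [ 0.4231 -0.3207  0.0378] tgt [ 0.4237 -0.3204  0.0387] shift [-0.1  0.3 -1. ] rotvec [-0. -0. -0.]
q [-0.34  1.01  0.79  1.99 -0.13  0.53 -0.18] F [-0.12  3.12  6.44]
scene lid vote 0.825 plane angle deg 50.04 yaw 1.975 1719 0.0005
top lid vote 1.055 plane angle deg 51.55 yaw -0.633 39 0.00046
```

View pics/e4c_scene.png

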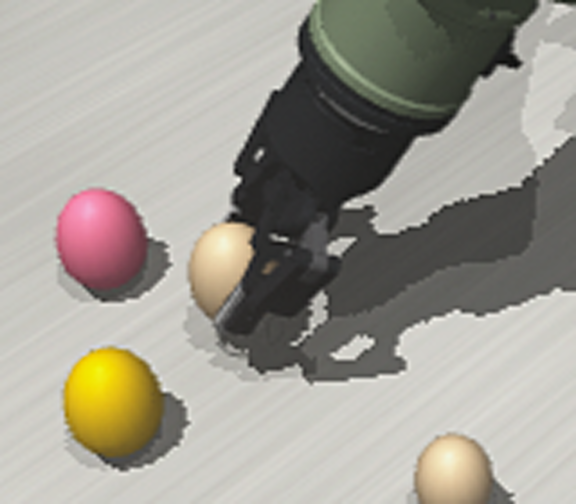

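View pics/e4c_top.png

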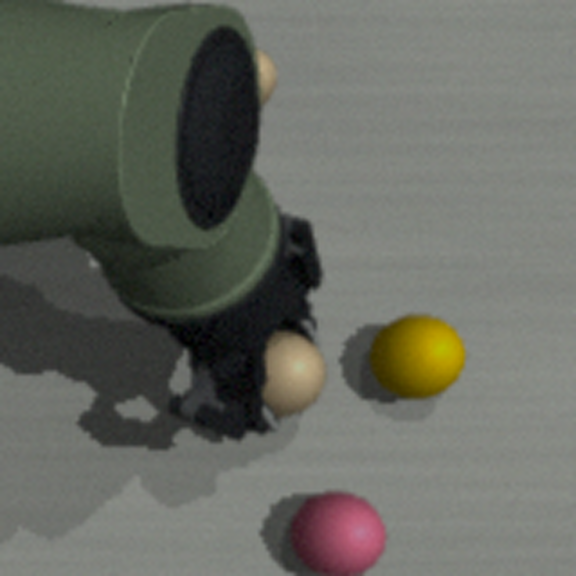

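```bash
python3 -m inch '[{"dx":-1.7,"dy":0,"dz":-2.5,"rx":0,"ry":0,"rz":0,"hand":0.2},{"dx":-2.9,"dy":0,"dz":-4.1,"rx":0,"ry":0,"rz":0,"hand":0.2},{"dx":-2.9,"dy":0,"dz":-4.1,"rx":0,"ry":0,"rz":0,"hand":0.2},{"dx":-5.7,"dy":0,"dz":-8.2,"rx":0,"ry":0,"rz":0,"hand":0.2},{"dx":-5.7,"dy":0,"dz":-8.2,"rx":0,"ry":0,"rz":0,"hand":0.2},{"dx":-5.7,"dy":0,"dz":-8.2,"rx":0,"ry":0,"rz":0,"hand":0.2},{"dx":-5.7,"dy":0,"dz":-8.2,"rx":0,"ry":0,"rz":0,"hand":0.2},{"dx":-5.7,"dy":0,"dz":-8.2,"rx":0,"ry":0,"rz":0,"hand":0.2}]'; python3 go.py; python3 look.py e5;python3 - <<'E'
import cv2
for n,b in(("scene",(220,360,120,280)),):
    a=cv2.imread(f"pics/e5_{n}.png")[b[0]:b[1],b[2]:b[3]]; cv2.imwrite(f"pics/e5c_{n}.png",cv2.resize(a,None,fx=3.6,fy=3.6,interpolation=cv2.INTER_CUBIC))
E
```

```text
clock: 13.55
position: [0.4232, -0.3207, 0.1016]
tool_rot: [3.141, 0.61, 1.046]
force: [-0.2, -0.4, -0.1]
grip_width: 0.0507
clock 13.55 pos [ 0.4232 -0.3207  0.1016] rpy [3.141 0.61  1.046] F [-0.23 -0.43 -0.06] M [ 0.57 -0.3  -0.04] w 0.0507
q [-0.38  0.9   0.86  1.98 -0.08  0.63 -0.16]
scene lid vote 0.825 plane angle deg 50.06 yaw 1.975 1722 0.00051
top lid vote 0.855 plane angle deg 49.34 yaw 1.966 314 0.00075
```

View pics/e5c_scene.png

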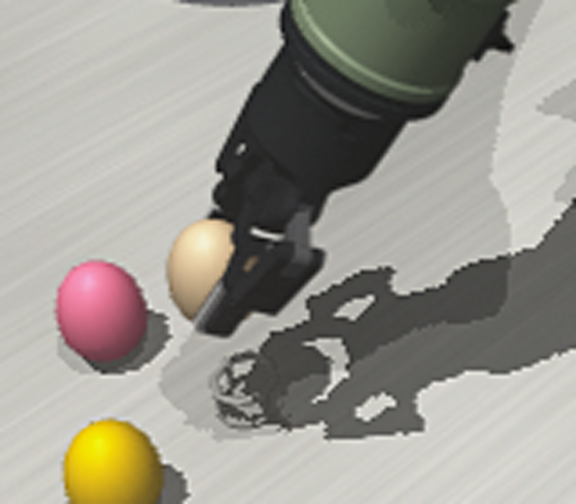

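```bash
python3 -m inch '[{"dx":-11,"dy":0,"dz":-16,"rx":0,"ry":0,"rz":0,"hand":0.2},{"dx":-17,"dy":0,"dz":-25,"rx":0,"ry":0,"rz":0,"hand":0.2},{"dx":-17,"dy":0,"dz":-25,"rx":0,"ry":0,"rz":0,"hand":0.2},{"dx":-17,"dy":0,"dz":-25,"rx":0,"ry":0,"rz":0,"hand":0.2},{"dx":-11,"dy":0,"dz":-16,"rx":0,"ry":0.1,"rz":0,"hand":0.2},{"dx":0,"dy":0,"dz":0,"rx":0,"ry":0.1,"rz":0,"hand":0.2},{"dx":0,"dy":0,"dz":0,"rx":0,"ry":0.1,"rz":0,"hand":0.2},{"dx":0,"dy":0,"dz":0,"rx":0,"ry":0.1,"rz":0,"hand":0.2},{"dx":0,"dy":0,"dz":0,"rx":0,"ry":0.1,"rz":0,"hand":0.2},{"dx":0,"dy":0,"dz":0,"rx":0,"ry":0.11,"rz":0,"hand":0.2}]'; python3 go.py
cat > tubt.py <<'E'
# target pose: tub-frame girth point x,z (mm), tilt theta, tub y
import sys
from h import *
from go import st
x,y,z,th=[float(v) for v in sys.argv[1:5]]
X,Y,W=.5251,.0755,1.9755
ex=np.array([np.cos(W),np.sin(W),0]);ey=np.array([-np.sin(W),np.cos(W),0])
R=Ro.from_euler("xyz",[np.pi,0,W])*Ro.from_rotvec([0,th,0]); zz=R.as_matrix()[:,2]
t=np.array([X,Y,0])+ex*x/1000+ey*y/1000+[0,0,z/1000]+zz*.015
o,Rc=st(); p=o["position"]-Rc[:,2]*.015-[X,Y,0]
print("t",round(o["clock"],2),"TCP",o["position"].round(4),"tgt",t.round(4),"shift(tool)",((t-o["position"])@Rc*1000).round(1),"shift(world)",((t-o["position"])*1000).round(1),"rotvec",(Ro.from_matrix(Rc).inv()*R).as_rotvec().round(3)); print("girth pt in tub mm",np.round([p@ex*1000,p@ey*1000,p[2]*1000],1),"q",o["qpos"].round(2),"F",o["force"].round(2),"M",o["moment"].round(2),"w",round(o["grip_width"],4))
E
python3 tubt.py -108 0 289 .576
```

```text
clock: 14.65
position: [0.4242, -0.3191, 0.2305]
tool_rot: [3.14, -0.004, 1.047]
force: [0.8, -0.4, -1.3]
grip_width: 0.0506
clock 14.65 pos [ 0.4242 -0.3191  0.2305] rpy [ 3.14  -0.004  1.047] F [ 0.79 -0.44 -1.31] M [0.04 0.01 0.03] w 0.0506
q [ 0.03  0.45  0.69  1.87 -0.36  0.94  0.37]
t 14.65 TCP [ 0.4242 -0.3191  0.2305] tgt [ 0.5644 -0.0163  0.2764] shift(tool) [332.6 -29.9 -44.5] shift(world) [140.2 302.8  45.9] rotvec [ 0.27   0.53  -0.901]
girth pt in tub mm [-323.   248.2  245.5] q [ 0.03  0.45  0.69  1.87 -0.36  0.94  0.37] F [ 0.79 -0.44 -1.31] M [0.04 0.01 0.03] w 0.0506
```

```bash
python3 -m inch '[{"dx":0,"dy":0,"dz":-8,"rx":0,"ry":0,"rz":-0.133,"hand":0.2},{"dx":0,"dy":0,"dz":-8,"rx":0,"ry":0,"rz":-0.133,"hand":0.2},{"dx":0,"dy":0,"dz":-8,"rx":0,"ry":0,"rz":-0.133,"hand":0.2},{"dx":0,"dy":0,"dz":-8,"rx":0,"ry":0,"rz":-0.133,"hand":0.2},{"dx":0,"dy":0,"dz":-8,"rx":0,"ry":0,"rz":-0.133,"hand":0.2},{"dx":0,"dy":0,"dz":-8,"rx":0,"ry":0,"rz":-0.133,"hand":0.2},{"dx":0,"dy":0,"dz":-8,"rx":0,"ry":0,"rz":-0.131,"hand":0.2},{"dx":0,"dy":0,"dz":0,"rx":0,"ry":0.115,"rz":0,"hand":0.2},{"dx":0,"dy":0,"dz":0,"rx":0,"ry":0.115,"rz":0,"hand":0.2},{"dx":0,"dy":0,"dz":0,"rx":0,"ry":0.115,"rz":0,"hand":0.2}]'; python3 tubt.py -108 0 289 .576; python3 -m inch '[{"dx":0,"dy":0,"dz":0,"rx":0,"ry":0.115,"rz":0,"hand":0.2},{"dx":0,"dy":0,"dz":0,"rx":0,"ry":0.115,"rz":0,"hand":0.2},{"dx":0,"dy":0,"dz":0,"rx":0,"ry":0,"rz":0,"hand":0.2},{"dx":0,"dy":0,"dz":0,"rx":0,"ry":0,"rz":0,"hand":0.2}]';  python3 tubt.py -108 0 289 .576; python3 look.py p1
```

```text
clock: 15.65
position: [0.424, -0.3193, 0.2865]
tool_rot: [3.14, -0.349, 1.977]
force: [0.4, 0.6, 0.2]
grip_width: 0.0505
t 15.65 TCP [ 0.424  -0.3193  0.2865] tgt [ 0.5644 -0.0163  0.2764] shift(tool) [206.1 248.5  86.2] shift(world) [140.4 303.1 -10.1] rotvec [0.001 0.227 0.001]
girth pt in tub mm [-328.3  248.4  300.6] q [ 0.35  0.53  0.44  1.56 -0.35  1.44  1.29] F [0.36 0.61 0.19] M [-0.33 -0.09  0.03] w 0.0505
clock: 16.05
position: [0.4236, -0.3198, 0.2852]
tool_rot: [-3.14, -0.574, 1.974]
force: [-0.2, 0.2, -0.3]
grip_width: 0.0509
t 16.05 TCP [ 0.4236 -0.3198  0.2852] tgt [ 0.5644 -0.0163  0.2764] shift(tool) [183.3 248.8 128.7] shift(world) [140.8 303.5  -8.8] rotvec [-0.001  0.002 -0.001]
girth pt in tub mm [-331.6  248.9  297.8] q [ 0.45  0.67  0.41  1.42 -0.42  1.67  1.33] F [-0.19  0.22 -0.27] M [-0.6  -0.24 -0.  ] w 0.0509
scene lid vote 0.825 plane angle deg 50.04 yaw 1.975 1726 0.0005
top lid vote 0.855 plane angle deg 50.09 yaw 1.975 5362 0.00073
```

View pics/p1_scene.png

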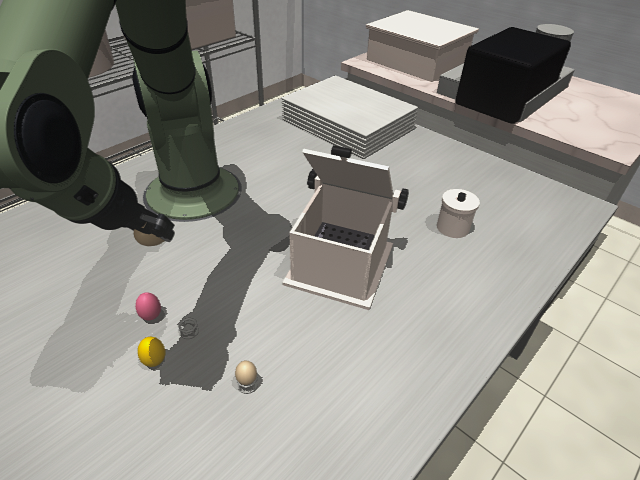

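```bash
python3 tubt.py -150 0 315 .576
```

```text
t 16.15 TCP [ 0.4239 -0.3192  0.2865] tgt [ 0.5809 -0.0549  0.3024] shift(tool) [160.7 248.5  84.8] shift(world) [157.  264.3  15.9] rotvec [0.    0.003 0.001]
girth pt in tub mm [-331.1  248.4  299.1] q [ 0.45  0.66  0.41  1.42 -0.42  1.67  1.33] F [ 0.61 -1.08 -1.04] M [-0.61 -0.26 -0.04] w 0.0508
```

8 rows of (20, 31, 10.6).

```bash
python3 -m inch '[{"dx":10,"dy":15,"dz":5,"rx":0,"ry":0,"rz":0,"hand":0.2},{"dx":20,"dy":31,"dz":10.6,"rx":0,"ry":0,"rz":0,"hand":0.2},{"dx":20,"dy":31,"dz":10.6,"rx":0,"ry":0,"rz":0,"hand":0.2},{"dx":20,"dy":31,"dz":10.6,"rx":0,"ry":0,"rz":0,"hand":0.2},{"dx":20,"dy":31,"dz":10.6,"rx":0,"ry":0,"rz":0,"hand":0.2},{"dx":20,"dy":31,"dz":10.6,"rx":0,"ry":0,"rz":0,"hand":0.2},{"dx":20,"dy":31,"dz":10.6,"rx":0,"ry":0,"rz":0,"hand":0.2},{"dx":20,"dy":31,"dz":10.6,"rx":0,"ry":0,"rz":0,"hand":0.2},{"dx":10,"dy":16,"dz":5,"rx":0,"ry":0,"rz":0,"hand":0.2},{"dx":0,"dy":0,"dz":0,"rx":0,"ry":0,"rz":0,"hand":0.2}]'; python3 tubt.py -108 0 289 .576; python3 look.py p2; python3 clr.py p2
```

```text
clock: 17.15
position: [0.5818, -0.0521, 0.3033]
tool_rot: [3.139, -0.575, 1.982]
force: [0.2, -0.5, -0.8]
grip_width: 0.0503
t 17.15 TCP [ 0.5818 -0.0521  0.3033] tgt [ 0.5644 -0.0163  0.2764] shift(tool) [18.8 -1.7 44.2] shift(world) [-17.4  35.9 -26.9] rotvec [-0.001  0.001  0.005]
girth pt in tub mm [-147.8   -1.9  315.9] q [ 0.04  0.63  0.32  1.41 -0.59  1.57  0.89] F [ 0.16 -0.52 -0.75] M [-0.6  -0.22  0.05] w 0.0503
scene lid vote 0.83 plane angle deg 50.06 yaw 1.975 946 0.0005
top lid vote 0.855 plane angle deg 50.1 yaw 1.976 5299 0.00072
scene 0 y 0.297 0.3 zmin at [0.005 0.298 0.554] zmax [-0.005  0.299  0.569]
top -0.16 y -0.046 0.208 zmin at [-0.156  0.038  0.322] zmax [-0.154  0.169  0.742]
top -0.12 y 0.117 0.228 zmin at [-0.121  0.118  0.685] zmax [-0.115  0.197  0.76 ]
top -0.08 y 0.142 0.264 zmin at [-0.084  0.142  0.712] zmax [-0.075  0.251  0.82 ]
top -0.04 y 0.167 0.299 zmin at [-0.045  0.167  0.741] zmax [-0.043  0.282  0.825]
top 0 y 0.154 0.3 zmin at [0.005 0.3   0.762] zmax [-0.005  0.251  0.81 ]
```

View pics/p2_scene.png

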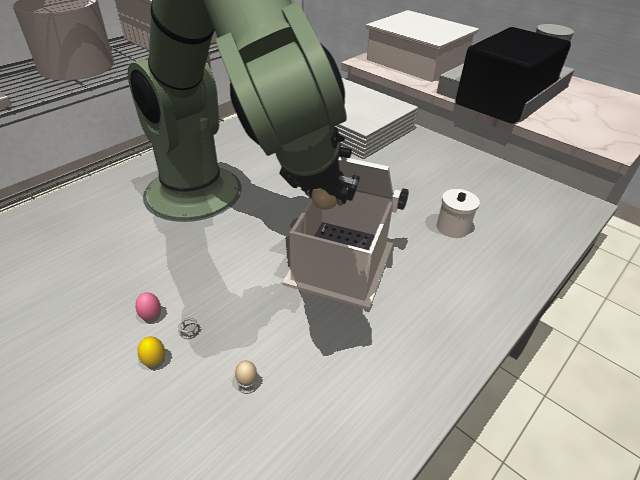

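View pics/p2_top.png

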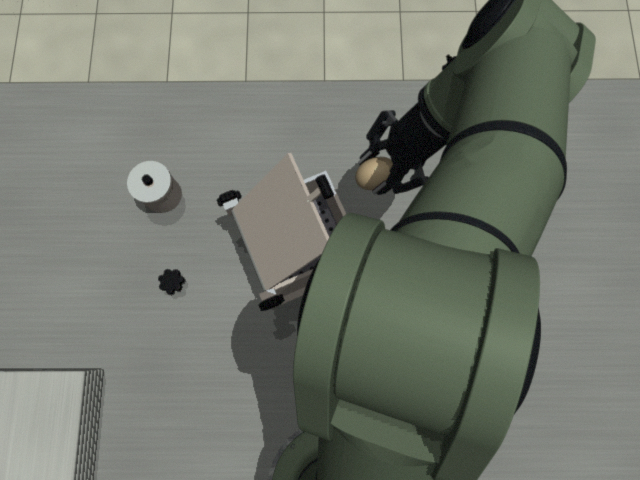

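```bash
python3 -m inch '[{"dx":7,"dy":-1,"dz":14,"rx":0,"ry":0,"rz":0,"hand":0.2},{"dx":7,"dy":-1,"dz":16,"rx":0,"ry":0,"rz":0.004,"hand":0.2},{"dx":5,"dy":0,"dz":14,"rx":0,"ry":0,"rz":0,"hand":0.2},{"dx":0,"dy":0,"dz":0,"rx":0,"ry":0,"rz":0,"hand":0.2},{"dx":0,"dy":0,"dz":0,"rx":0,"ry":0,"rz":0,"hand":0.2},{"dx":0,"dy":0,"dz":0,"rx":0,"ry":0,"rz":0,"hand":0.2}]'; python3 tubt.py -108 0 289 .576; python3 tubt.py 33.7 0 71 .576; python3 look.py p3
```

```text
clock: 17.85
position: [0.5637, -0.0216, 0.2764]
tool_rot: [-3.14, -0.574, 1.97]
force: [0.2, -0.3, -0.6]
grip_width: 0.0508
t 17.85 TCP [ 0.5637 -0.0216  0.2764] tgt [ 0.5644 -0.0163  0.2764] shift(tool) [3.8 2.7 2.5] shift(world) [ 0.7  5.3 -0. ] rotvec [ 0.001  0.002 -0.005]
girth pt in tub mm [-112.5    2.8  289. ] q [ 0.    0.61  0.31  1.52 -0.61  1.48  0.89] F [ 0.17 -0.31 -0.62] M [-0.64 -0.29  0.08] w 0.0508
t 17.85 TCP [ 0.5637 -0.0216  0.2764] tgt [0.5086 0.114  0.0584] shift(tool) [  4.5   2.5 262.5] shift(world) [ -55.1  135.5 -218. ] rotvec [ 0.001  0.002 -0.005]
girth pt in tub mm [-112.5    2.8  289. ] q [ 0.    0.61  0.31  1.52 -0.61  1.48  0.89] F [ 0.17 -0.31 -0.62] M [-0.64 -0.29  0.08] w 0.0508
scene lid vote 0.825 plane angle deg 50.02 yaw 1.974 909 0.00052
top lid vote 0.855 plane angle deg 50.08 yaw 1.974 4997 0.00073
```

```bash
python3 - <<'E'
import cv2,numpy as np
a=cv2.imread("pics/p3_scene.png")[120:320,260:440]; b=cv2.imread("pics/p3_top.png")[100:300,220:480]
cv2.imwrite("pics/p3c.png",np.hstack([cv2.resize(a,None,fx=1.8,fy=1.8),cv2.resize(b,None,fx=1.8,fy=1.8)]))
E
```

```text
(no output)
```

View pics/p3c.png

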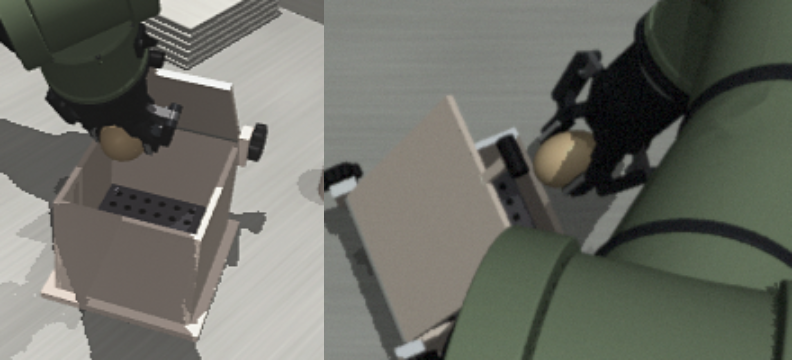

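```bash
python3 tubt.py 33.7 0 71 .576; python3 -m inch '[{"dx":0,"dy":0,"dz":0,"rx":0,"ry":0,"rz":0,"hand":0.2},{"dx":0,"dy":0,"dz":0,"rx":0,"ry":0,"rz":0,"hand":0.2}]' >/dev/null;  python3 tubt.py 33.7 0 71 .576
```

```text
t 17.95 TCP [ 0.5636 -0.0212  0.2762] tgt [0.5086 0.114  0.0584] shift(tool) [  4.3   2.4 262.1] shift(world) [ -55.   135.2 -217.8] rotvec [ 0.001  0.002 -0.005]
girth pt in tub mm [-112.2    2.7  288.8] q [ 0.    0.61  0.31  1.52 -0.61  1.48  0.89] F [ 0.77  0.39 -1.78] M [-0.64 -0.28  0.  ] w 0.0509
t 18.15 TCP [ 0.5635 -0.0207  0.2759] tgt [0.5086 0.114  0.0584] shift(tool) [  3.8   2.5 261.6] shift(world) [ -54.9  134.6 -217.5] rotvec [ 0.     0.001 -0.004]
girth pt in tub mm [-111.7    2.6  288.5] q [-0.    0.61  0.31  1.52 -0.61  1.47  0.89] F [-0.4   0.22 -0.81] M [-0.55 -0.21 -0.02] w 0.0509
```

```bash
python3 -m inch '[{"dx":1.3,"dy":1,"dz":8,"rx":0,"ry":0,"rz":-0.004,"hand":0.2},{"dx":1.3,"dy":1,"dz":15,"rx":0,"ry":0,"rz":0,"hand":0.2},{"dx":1.2,"dy":0.5,"dz":15,"rx":0,"ry":0,"rz":0,"hand":0.2},{"dx":0,"dy":0,"dz":15,"rx":0,"ry":0,"rz":0,"hand":0.2},{"dx":0,"dy":0,"dz":15,"rx":0,"ry":0,"rz":0,"hand":0.2},{"dx":0,"dy":0,"dz":15,"rx":0,"ry":0,"rz":0,"hand":0.2},{"dx":0,"dy":0,"dz":15,"rx":0,"ry":0,"rz":0,"hand":0.2},{"dx":0,"dy":0,"dz":0,"rx":0,"ry":0,"rz":0,"hand":0.2},{"dx":0,"dy":0,"dz":0,"rx":0,"ry":0,"rz":0,"hand":0.2},{"dx":0,"dy":0,"dz":0,"rx":0,"ry":0,"rz":0,"hand":0.2}]'; python3 tubt.py 33.7 0 71 .576; python3 look.py p4;python3 - <<'E'
import cv2,numpy as np
a=cv2.imread("pics/p4_scene.png")[120:320,260:440]; b=cv2.imread("pics/p4_top.png")[100:300,220:480]
cv2.imwrite("pics/p4c.png",np.hstack([cv2.resize(a,None,fx=1.8,fy=1.8),cv2.resize(b,None,fx=1.8,fy=1.8)]))
E
```

```text
clock: 19.15
position: [0.5439, 0.0321, 0.1962]
tool_rot: [3.141, -0.574, 1.976]
force: [-0.1, 0.2, -0.8]
grip_width: 0.0504
t 19.15 TCP [0.5439 0.0321 0.1962] tgt [0.5086 0.114  0.0584] shift(tool) [  0.   -0.3 164.1] shift(world) [ -35.2   81.9 -137.8] rotvec [0.001 0.002 0.   ]
girth pt in tub mm [-5.540e+01 -1.000e-01  2.088e+02] q [-0.06  0.64  0.27  1.68 -0.66  1.27  0.93] F [-0.07  0.2  -0.78] M [-0.64 -0.23 -0.01] w 0.0504
scene lid vote 0.825 plane angle deg 50.04 yaw 1.975 789 0.00048
top lid vote 0.855 plane angle deg 50.05 yaw 1.976 2994 0.00073
```

View pics/p4c.png

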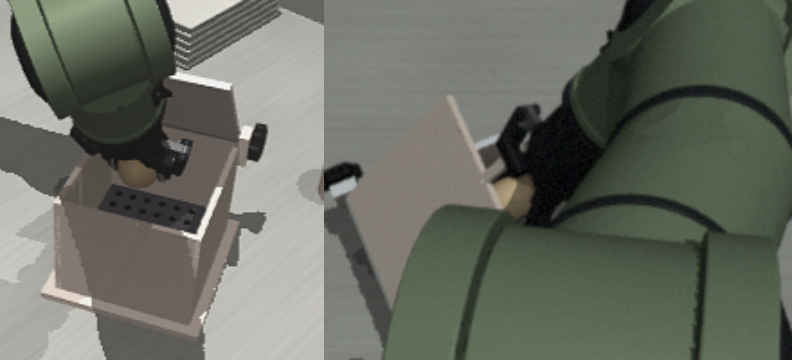

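```bash
python3 -m inch '[{"dx":0,"dy":0,"dz":8,"rx":0,"ry":0,"rz":0,"hand":0.2},{"dx":0,"dy":0,"dz":14,"rx":0,"ry":0,"rz":0,"hand":0.2},{"dx":0,"dy":0,"dz":14,"rx":0,"ry":0,"rz":0,"hand":0.2},{"dx":0,"dy":0,"dz":14,"rx":0,"ry":0,"rz":0,"hand":0.2},{"dx":0,"dy":0,"dz":14,"rx":0,"ry":0,"rz":0,"hand":0.2},{"dx":0,"dy":0,"dz":10,"rx":0,"ry":0,"rz":0,"hand":0.2},{"dx":0,"dy":0,"dz":0,"rx":0,"ry":0,"rz":0,"hand":0.2},{"dx":0,"dy":0,"dz":0,"rx":0,"ry":0,"rz":0,"hand":0.2},{"dx":0,"dy":0,"dz":0,"rx":0,"ry":0,"rz":0,"hand":0.2}]'; python3 tubt.py 33.7 0 71 .576; python3 look.py p5;python3 - <<'E'
import cv2,numpy as np
a=cv2.imread("pics/p5_scene.png")[100:300,260:440]; b=cv2.imread("pics/p5_top.png")[100:300,220:480]
cv2.imwrite("pics/p5c.png",np.hstack([cv2.resize(a,None,fx=1.8,fy=1.8),cv2.resize(b,None,fx=1.8,fy=1.8)]))
from h import *
X,Y,W=.5251,.0755,1.9755
ex=np.array([np.cos(W),np.sin(W),0]);ey=np.array([-np.sin(W),np.cos(W),0])
for n in("scene","top"):
    D=np.load(f"p5_{n}.npz"); d=D["d"]; q=cloud(n,d)[d>.2]; t=np.c_[(q-[X,Y,0])@ex,(q-[X,Y,0])@ey,q[:,2]]
    r=np.array([np.hypot(t[:,0]+.058,t[:,2]-.3575)]).ravel(); k=(np.abs(t[:,1])<.1)&(t[:,0]<-.075)&(t[:,2]>.2)
    i=np.where(k)[0][r[k].argsort()[:200:40]]; print(n,np.c_[t[i],r[i]].round(3))
E
```

```text
clock: 20.15
position: [0.528, 0.0691, 0.134]
tool_rot: [3.141, -0.574, 1.975]
force: [-0.3, -0.0, -0.1]
grip_width: 0.0506
t 20.15 TCP [0.528  0.0691 0.134 ] tgt [0.5086 0.114  0.0584] shift(tool) [-0.  -0.2 90. ] shift(world) [-19.4  44.9 -75.5] rotvec [ 0.001  0.002 -0.   ]
girth pt in tub mm [-1.520e+01 -1.000e-01  1.466e+02] q [-0.09  0.7   0.22  1.77 -0.72  1.12  0.97] F [-0.28 -0.   -0.15] M [-0.56 -0.29 -0.02] w 0.0506
scene lid vote 0.825 plane angle deg 50.06 yaw 1.977 604 0.00047
top lid vote 0.86 plane angle deg 50.1 yaw 1.974 1538 0.00078
scene [[-0.105 -0.047  0.305  0.071]
 [-0.14  -0.06   0.334  0.085]
 [-0.146 -0.05   0.337  0.09 ]
 [-0.14  -0.043  0.311  0.094]
 [-0.131 -0.044  0.291  0.099]]
top [[-0.08   0.007  0.333  0.033]
 [-0.082 -0.015  0.332  0.035]
 [-0.084 -0.014  0.333  0.036]
 [-0.087 -0.014  0.336  0.036]
 [-0.09   0.011  0.34   0.037]]
```

View pics/p5c.png

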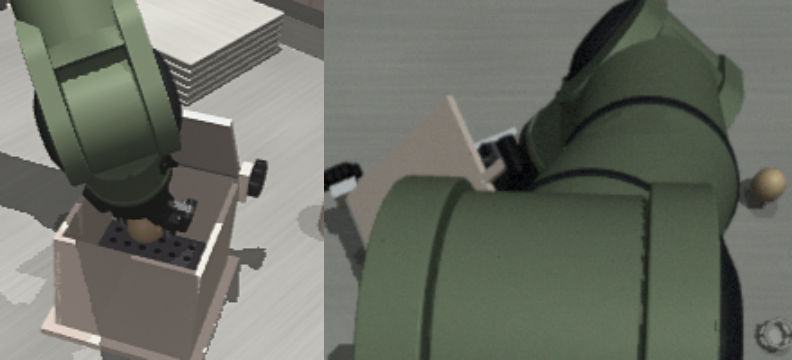

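```bash
python3 - <<'E'
from h import *
X,Y,W=.5251,.0755,1.9755
ex=np.array([np.cos(W),np.sin(W),0]);ey=np.array([-np.sin(W),np.cos(W),0])
nn=np.array([.839,.545]);dd=np.array([-.545,.839]); x0=np.array([-.0152,.1466])
for n in("scene","top"):
    D=np.load(f"p5_{n}.npz"); d=D["d"]; q=cloud(n,d)[d>.2]; t=np.c_[(q-[X,Y,0])@ex,(q-[X,Y,0])@ey,q[:,2]]
    s=(t[:,[0,2]]-x0)@dd; o=(t[:,[0,2]]-x0)@nn
    for lo in np.arange(.08,.5,.03):
        k=(s>lo)&(s<lo+.03)&(np.abs(t[:,1])<.11)&(t[:,2]>.165)&~((t[:,0]>-.07)&(o>.06))&(np.abs(o)<.13)
        if k.sum()>5: print(n,lo.round(2),k.sum(),"off",np.percentile(o[k],[1,99]).round(3),"y",t[k,1].min().round(3),t[k,1].max().round(3))
E
```

```text
scene 0.08 212 off [-0.019  0.012] y -0.068 0.066
scene 0.11 136 off [-0.037  0.009] y -0.038 0.017
scene 0.14 31 off [-0.036 -0.014] y -0.036 -0.001
scene 0.17 275 off [-0.047  0.006] y -0.048 0.033
scene 0.2 285 off [-0.045  0.003] y -0.06 0.027
scene 0.23 215 off [-0.047 -0.   ] y -0.053 0.016
scene 0.26 260 off [-0.047 -0.01 ] y -0.049 0.007
scene 0.29 357 off [-0.073  0.007] y -0.075 0.038
scene 0.32 1425 off [-0.07   0.046] y -0.074 0.06
scene 0.35 3199 off [-0.056  0.096] y -0.067 0.108
scene 0.38 3542 off [-0.005  0.124] y -0.035 0.11
scene 0.41 1990 off [0.066 0.129] y 0.03 0.11
scene 0.44 224 off [0.115 0.13 ] y 0.071 0.11
top 0.08 113 off [-0.004  0.018] y -0.068 -0.011
top 0.11 88 off [0.031 0.038] y -0.014 0.011
top 0.14 59 off [0.03  0.037] y 0.001 0.014
top 0.17 294 off [0.019 0.047] y -0.044 0.016
top 0.2 321 off [0.006 0.046] y -0.06 0.013
top 0.23 181 off [0.031 0.048] y -0.041 0.011
top 0.26 39 off [0.04  0.079] y -0.042 -0.009
top 0.29 295 off [0.02  0.106] y -0.065 0.019
top 0.32 490 off [-0.    0.11] y -0.07 0.022
top 0.35 907 off [-0.043  0.127] y -0.065 0.053
top 0.38 1197 off [-0.003  0.128] y -0.03 0.082
top 0.41 452 off [0.068 0.13 ] y 0.034 0.103
top 0.44 49 off [0.116 0.129] y 0.073 0.11
```

```bash
python3 - <<'E'
from h import *
X,Y,W=.5251,.0755,1.9755
ex=np.array([np.cos(W),np.sin(W),0]);ey=np.array([-np.sin(W),np.cos(W),0])
nn=np.array([.839,.545]);dd=np.array([-.545,.839]); x0=np.array([-.0152,.1466])
D=np.load("p5_top.npz"); d=D["d"]; hsv=cv2.cvtColor(D["p"],cv2.COLOR_RGB2HSV); C=cloud("top",d)
D2=np.load("p5_scene.npz");C2=cloud("scene",D2["d"])
for nm,CC,dep_ in(("top",C,d),("scene",C2,D2["d"])):
  q=CC[dep_>.2]; t=np.c_[(q-[X,Y,0])@ex,(q-[X,Y,0])@ey,q[:,2]]
  s=(t[:,[0,2]]-x0)@dd; o=(t[:,[0,2]]-x0)@nn
  for lo in np.arange(.23,.37,.01):
    k=(s>lo)&(s<lo+.01)&(np.abs(t[:,1])<.12)&(t[:,2]>.165)&(t[:,0]<-.065)&(o>-.1)&(o<.14)
    row=[]
    for y0 in (-.09,-.07,-.05,-.03,-.01,.01,.03,.05,.07,.09):
        kk=k&(np.abs(t[:,1]-y0)<.01); row.append(f"{o[kk].max()*1000:.0f}" if kk.sum()>2 else "-")
    print(nm,lo.round(2),row)
E
```

```text
top 0.23 ['-', '-', '-', '40', '46', '46', '-', '-', '-', '-']
top 0.24 ['-', '-', '-', '39', '45', '45', '-', '-', '-', '-']
top 0.25 ['-', '-', '-', '-', '48', '48', '-', '-', '-', '-']
top 0.26 ['-', '-', '-', '53', '-', '-', '-', '-', '-', '-']
top 0.27 ['-', '-', '-', '63', '-', '-', '-', '-', '-', '-']
top 0.28 ['-', '-', '-', '62', '81', '-', '-', '-', '-', '-']
top 0.29 ['-', '-', '51', '65', '93', '95', '-', '-', '-', '-']
top 0.3 ['-', '21', '54', '66', '93', '104', '-', '-', '-', '-']
top 0.31 ['-', '21', '53', '68', '93', '108', '-', '-', '-', '-']
top 0.32 ['-', '23', '52', '67', '92', '110', '-', '-', '-', '-']
top 0.33 ['-', '19', '52', '65', '92', '110', '-', '-', '-', '-']
top 0.34 ['-', '15', '46', '64', '91', '113', '-', '-', '-', '-']
top 0.35 ['-', '5', '41', '64', '93', '121', '136', '-', '-', '-']
top 0.36 ['-', '-', '34', '60', '93', '120', '138', '-', '-', '-']
scene 0.23 ['-', '-', '4', '-19', '-39', '-41', '-', '-', '-', '-']
scene 0.24 ['-', '-', '-4', '-22', '-39', '-44', '-', '-', '-', '-']
scene 0.25 ['-', '-', '-11', '-27', '-43', '-47', '-', '-', '-', '-']
scene 0.26 ['-', '-', '-8', '-15', '-27', '-42', '-', '-', '-', '-']
scene 0.27 ['-', '-', '-', '-', '-', '-', '-', '-', '-', '-']
scene 0.28 ['-', '-', '-', '-', '-', '-', '-', '-', '-', '-']
scene 0.29 ['-', '-15', '-12', '-35', '-46', '-53', '-', '-', '-', '-']
scene 0.3 ['-', '16', '-21', '-32', '-46', '-53', '-58', '-', '-', '-']
scene 0.31 ['-', '10', '-8', '-33', '-47', '-50', '-54', '-', '-', '-']
scene 0.32 ['-', '24', '-1', '7', '-45', '-46', '-52', '-', '-', '-']
scene 0.33 ['-', '25', '51', '29', '-38', '-38', '-49', '-26', '-', '-']
scene 0.34 ['-', '21', '46', '56', '50', '-28', '2', '12', '-', '-']
scene 0.35 ['-', '6', '42', '47', '45', '37', '24', '11', '-', '-']
scene 0.36 ['-', '-', '30', '26', '41', '108', '19', '8', '-', '-']
```

View pics/p5_top.png

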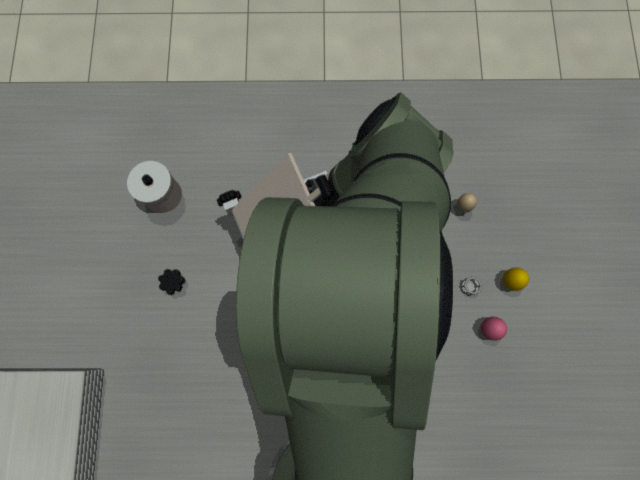

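View pics/p5_scene.png

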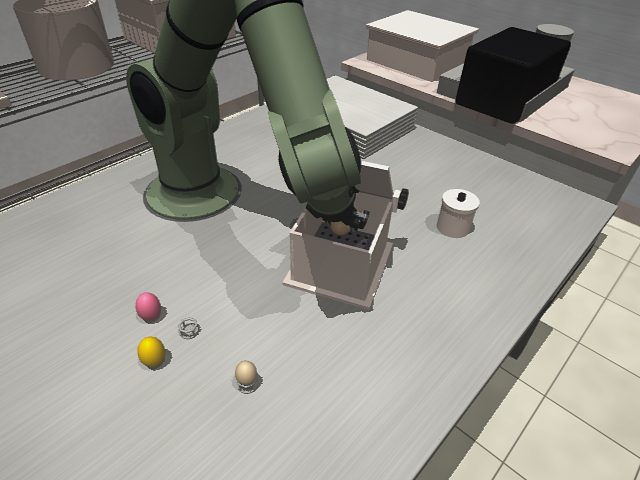

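```bash
cat > srch.py <<'E'
from h import *
X,Y,W=.5251,.0755,1.9755
ex=np.array([np.cos(W),np.sin(W),0]);ey=np.array([-np.sin(W),np.cos(W),0]);B=np.stack([ex,ey,[0,0,1]])
def RT(th,psi): # tool rotation in tub frame
    return (Ro.from_euler("xyz",[np.pi,0,psi])*Ro.from_rotvec([0,th,0])).as_matrix()
R0=RT(.576,0); g0=np.array([-.0152,-.0001,.1466])
K=[]
for n in("top","scene"):
    D=np.load(f"p5_{n}.npz"); q=cloud(n,D["d"])[D["d"]>.2]; t=(q-[X,Y,0])@B.T
    p=(t-g0)@R0; k=(p[:,2]<-.16)&(p[:,2]>-.45)&(np.hypot(p[:,0],p[:,1])<.16)&(t[:,0]<-.068)&(t[:,2]>.17)
    K.append(p[k])
K=np.concatenate(K)
# synthetic body/flange cylinders
a=np.linspace(0,2*np.pi,36)
C=[np.c_[r*np.cos(a),r*np.sin(a),np.full(36,-s)] for s,r in [(s,.040) for s in np.arange(.06,.165,.01)]+[(s,.049) for s in np.arange(.165,.28,.01)]]
F=[np.c_[np.array([-.013,.013,-.013,.013]),np.array([w,w,-w,-w]),np.full(4,-s)] for s,w in [(0,.04),(.03,.05),(.05,.066),(.08,.066),(.11,.06)]]
CF=np.concatenate(C+F)
def box(p,c,h):
    q=np.abs(p-c)-h; return np.linalg.norm(np.maximum(q,0),axis=1)+np.minimum(q.max(1),0)
def clear(pts,al=np.radians(50)):
    q=pts-[.103,0,.166]; f=-q[:,0]*np.cos(al)+q[:,2]*np.sin(al); n=q[:,0]*np.sin(al)+q[:,2]*np.cos(al); l=np.c_[f,q[:,1],n]
    r=np.hypot(f-.25,n)-.009; w=np.abs(q[:,1])-.018
    lid=np.minimum(np.minimum(box(l,[.1065,0,0],[.1025,.09,.004]),box(l,[.225,0,0],[.016,.005,.004])),np.hypot(np.maximum(r,0),np.maximum(w,0)))
    tub=np.min([box(pts,np.array(c),np.array(h)) for c,h in(([-.099,0,.08],[.004,.093,.08]),([.099,0,.08],[.004,.093,.08]),([0,.089,.08],[.103,.004,.08]),([0,-.089,.08],[.103,.004,.08]))],0)
    return lid.min(),tub.min()
if __name__=="__main__":
  print(len(K)); res=[]
  for th in np.radians(np.arange(28,47,2)):
    for psi in np.radians(np.arange(-40,21,5)):
      R=RT(th,psi)
      for x in(.02,.03,.04,.05):
        for y in(-.015,0,.015):
          g=np.array([x,y,.071]); kl,kt=clear(K@R.T+g); cl,ct=clear(CF@R.T+g)
          res.append((min(kl,kt,cl,ct),np.degrees(th).round(),np.degrees(psi).round(),x,y,round(kl,3),round(kt,3),round(cl,3),round(ct,3)))
  res.sort(reverse=True)
  for r in res[:12]: print(r)
  print([r for r in res if r[1]==33 or (r[1]==34 and r[2]==0 and r[4]==0)][:4])
E
python3 srch.py
```

```text
16897
(np.float64(0.01153093990506886), np.float64(40.0), np.float64(-25.0), 0.05, -0.015, np.float64(0.013), np.float64(0.019), np.float64(0.037), np.float64(0.012))
(np.float64(0.010758215464272861), np.float64(38.0), np.float64(-25.0), 0.03, -0.015, np.float64(0.012), np.float64(0.02), np.float64(0.044), np.float64(0.011))
(np.float64(0.010451676433410457), np.float64(36.0), np.float64(-30.0), 0.03, -0.015, np.float64(0.011), np.float64(0.025), np.float64(0.031), np.float64(0.01))
(np.float64(0.01027941054213789), np.float64(36.0), np.float64(-30.0), 0.02, -0.015, np.float64(0.014), np.float64(0.025), np.float64(0.04), np.float64(0.01))
(np.float64(0.00979819250037868), np.float64(36.0), np.float64(-30.0), 0.04, -0.015, np.float64(0.01), np.float64(0.028), np.float64(0.023), np.float64(0.01))
(np.float64(0.009632858111549767), np.float64(30.0), np.float64(20.0), 0.03, 0.015, np.float64(0.01), np.float64(0.039), np.float64(0.015), np.float64(0.013))
(np.float64(0.009387777919976293), np.float64(34.0), np.float64(-35.0), 0.03, -0.015, np.float64(0.01), np.float64(0.033), np.float64(
[... 699 characters left out ...]
788743), np.float64(32.0), np.float64(-40.0), 0.02, -0.015, np.float64(0.009), np.float64(0.037), np.float64(0.011), np.float64(0.009))
[(np.float64(0.005423815167950463), np.float64(34.0), np.float64(0.0), 0.02, 0, np.float64(0.005), np.float64(0.032), np.float64(0.038), np.float64(0.006)), (np.float64(0.0), np.float64(34.0), np.float64(0.0), 0.05, 0, np.float64(0.0), np.float64(0.031), np.float64(0.02), np.float64(0.019)), (np.float64(0.0), np.float64(34.0), np.float64(0.0), 0.04, 0, np.float64(0.0), np.float64(0.03), np.float64(0.026), np.float64(0.019)), (np.float64(0.0), np.float64(34.0), np.float64(0.0), 0.03, 0, np.float64(0.0), np.float64(0.03), np.float64(0.031), np.float64(0.014))]
```

```bash
sed -i 's/^x,y,z,th=.*/x,y,z,th=[float(v) for v in sys.argv[1:5]]; psi=float(sys.argv[5]) if len(sys.argv)>5 else 0/; s/\[np.pi,0,W\]/[np.pi,0,W+psi]/' tubt.py
python3 tubt.py -15 0 147 .663 -.35
python3 -m inch '[{"dx":0,"dy":0,"dz":0,"rx":-0.0635,"ry":0,"rz":0.0979,"hand":0.2},{"dx":0,"dy":0,"dz":0,"rx":-0.0635,"ry":0,"rz":0.0979,"hand":0.2},{"dx":0,"dy":0,"dz":0,"rx":-0.0635,"ry":0,"rz":0.0979,"hand":0.2},{"dx":0,"dy":0,"dz":0,"rx":0,"ry":0.087,"rz":0,"hand":0.2},{"dx":0,"dy":0,"dz":0,"rx":0,"ry":0,"rz":0,"hand":0.2},{"dx":0,"dy":0,"dz":0,"rx":0,"ry":0,"rz":0,"hand":0.2}]'
python3 tubt.py -15 0 147 .663 -.35; python3 look.py p6;python3 - <<'E'
import cv2,numpy as np
a=cv2.imread("pics/p6_scene.png")[100:300,260:440]; b=cv2.imread("pics/p6_top.png")[60:260,220:480]
cv2.imwrite("pics/p6c.png",np.hstack([cv2.resize(a,None,fx=1.8,fy=1.8),cv2.resize(b,None,fx=1.8,fy=1.8)]))
E
```

```text
t 20.25 TCP [0.5279 0.0692 0.134 ] tgt [0.5305 0.0709 0.1352] shift(tool) [ 1.2  3.  -0.7] shift(world) [2.6 1.8 1.2] rotvec [-0.202  0.087  0.285]
girth pt in tub mm [-1.510e+01 -1.000e-01  1.466e+02] q [-0.09  0.7   0.22  1.78 -0.72  1.12  0.97] F [ 0.45 -0.14 -1.86] M [-0.6  -0.28 -0.02] w 0.0507
clock: 20.85
position: [0.5279, 0.0688, 0.1335]
tool_rot: [3.142, -0.66, 1.625]
force: [0.9, -0.1, -0.4]
grip_width: 0.0504
t 20.85 TCP [0.5279 0.0688 0.1335] tgt [0.5305 0.0709 0.1352] shift(tool) [ 2.6  2.7 -0.1] shift(world) [2.6 2.1 1.7] rotvec [ 0.     0.003 -0.001]
girth pt in tub mm [-15.9   3.2 145.3] q [-0.01  0.66  0.21  1.92 -0.96  1.02  0.93] F [ 0.95 -0.14 -0.45] M [-0.75 -0.05  0.03] w 0.0504
scene lid vote 0.825 plane angle deg 50.02 yaw 1.975 1558 0.0005
top lid vote 0.855 plane angle deg 50.08 yaw 1.975 3923 0.00073
```

View pics/p6c.png

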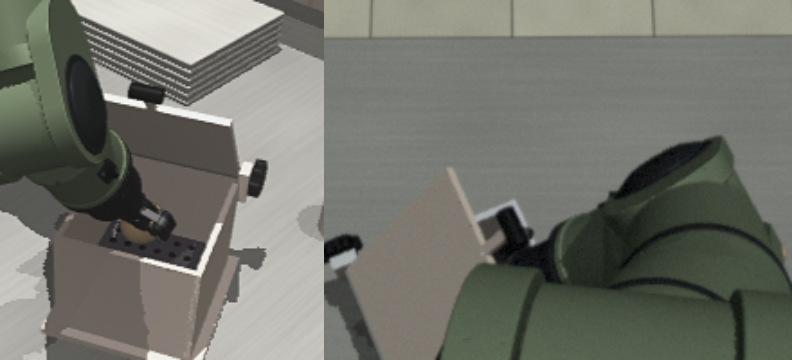

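```bash
sed -e 's/RT(.576,0)/RT(.66,-.35)/; s/\[-.0152,-.0001,.1466\]/[-.0159,.0032,.1453]/; s/p5_/p6_/; s/(.05,.066),(.08,.066),(.11,.06)/(.05,.058),(.08,.06),(.11,.055)/' srch.py > srch2.py
cat >> srch2.py <<'E'
  print("now",clear(K@R0.T+g0),clear(CF@R0.T+g0))
  R=RT(.66,-.35)
  for x in(.03,.035,.04,.045):
    for y in(-.01,-.005,0,.005,.01):
      o=[]
      for b in(0,.03,.06):
        g=np.array([x,y,.068])-R[:,2]*b; o+= [round(v*1000) for v in clear(K@R.T+g)+clear(CF@R.T+g)]
      print(x,y,o)
E
python3 srch2.py
```

```text
16896
(np.float64(0.011828832726094324), np.float64(36.0), np.float64(-35.0), 0.02, -0.015, np.float64(0.015), np.float64(0.026), np.float64(0.034), np.float64(0.012))
(np.float64(0.011081185674898042), np.float64(38.0), np.float64(-30.0), 0.03, -0.015, np.float64(0.014), np.float64(0.021), np.float64(0.039), np.float64(0.011))
(np.float64(0.010758215464272861), np.float64(38.0), np.float64(-25.0), 0.03, -0.015, np.float64(0.014), np.float64(0.021), np.float64(0.044), np.float64(0.011))
(np.float64(0.01027941054213789), np.float64(36.0), np.float64(-30.0), 0.02, -0.015, np.float64(0.015), np.float64(0.026), np.float64(0.04), np.float64(0.01))
(np.float64(0.010226659714173792), np.float64(38.0), np.float64(-35.0), 0.03, -0.015, np.float64(0.013), np.float64(0.021), np.float64(0.033), np.float64(0.01))
(np.float64(0.009546897822016804), np.float64(36.0), np.float64(-40.0), 0.02, -0.015, np.float64(0.014), np.float64(0.026), np.float64(0.026), np.float64(0.01))
(np.float64(0.009317985407540766), np.float64(38.0), np.float64(-35.0), 0.02, -0.015, np.float64(0.021), np.float64(0.021), np.
[... 2013 characters left out ...]
7, 9, 45, 46, 2, 8, 74, 46, 4]
0.035 0.005 [11, 19, 46, 2, 9, 45, 46, -3, 11, 74, 46, -1]
0.035 0.01 [11, 19, 46, -3, 9, 45, 46, 0, 11, 74, 46, -2]
0.04 -0.01 [7, 19, 42, 9, 5, 44, 41, 12, 3, 72, 41, 12]
0.04 -0.005 [7, 19, 42, 9, 5, 44, 42, 7, 3, 72, 42, 9]
0.04 0 [7, 19, 42, 7, 5, 44, 42, 2, 5, 72, 42, 4]
0.04 0.005 [7, 19, 42, 2, 5, 44, 42, -3, 7, 72, 42, -1]
0.04 0.01 [7, 19, 42, -3, 5, 44, 42, 0, 7, 72, 42, -2]
0.045 -0.01 [3, 19, 38, 11, 1, 43, 37, 12, -1, 70, 37, 12]
0.045 -0.005 [3, 19, 38, 11, 1, 43, 38, 7, -1, 70, 38, 9]
0.045 0 [3, 19, 38, 7, 1, 43, 38, 2, 3, 70, 38, 4]
0.045 0.005 [3, 19, 38, 2, 1, 43, 38, -3, 3, 70, 38, -1]
0.045 0.01 [3, 19, 38, -3, 1, 43, 38, 0, 3, 70, 38, -2]
```

```bash
python3 - <<'E'
s=open("srch2.py").read()
s=s.replace("K=np.concatenate(K)","K=np.concatenate(K)\nTT=K@R0.T+g0; K=K[~((np.abs(TT[:,1])<.11)&(np.hypot(TT[:,0]+.058,TT[:,2]-.3575)<.022))]")
s=s.replace('(.03,.035,.04,.045)','(.03,.04,.05)').replace("(-.01,-.005,0,.005,.01)","(-.015,-.01,-.005)").replace("for y in(-.015,0,.015)","for y in(-.02,-.01,0)").replace("(.02,.03,.04,.05)","(.03,.04,.05)")
open("srch2.py","w").write(s)
E
python3 srch2.py
```

```text
16891
(np.float64(0.016013197027028518), np.float64(40.0), np.float64(-30.0), 0.05, -0.02, np.float64(0.018), np.float64(0.02), np.float64(0.031), np.float64(0.016))
(np.float64(0.015226659714173797), np.float64(38.0), np.float64(-35.0), 0.04, -0.02, np.float64(0.021), np.float64(0.024), np.float64(0.025), np.float64(0.015))
(np.float64(0.01495280585964833), np.float64(36.0), np.float64(-35.0), 0.03, -0.02, np.float64(0.015), np.float64(0.027), np.float64(0.025), np.float64(0.017))
(np.float64(0.014546897822016808), np.float64(36.0), np.float64(-40.0), 0.03, -0.02, np.float64(0.019), np.float64(0.029), np.float64(0.018), np.float64(0.015))
(np.float64(0.013941472731785521), np.float64(36.0), np.float64(-35.0), 0.04, -0.02, np.float64(0.014), np.float64(0.03), np.float64(0.017), np.float64(0.017))
(np.float64(0.013665434489355633), np.float64(38.0), np.float64(-35.0), 0.05, -0.02, np.float64(0.018), np.float64(0.03), np.float64(0.016), np.float64(0.014))
(np.float64(0.012909022921641748), np.float64(38.0), np.float64(-30.0), 0.04, -0.02, np.float64(0.013), np.float64(0.022), np.float6
[... 1206 characters left out ...]
np.float64(0.031), np.float64(0.014))]
now (np.float64(0.03884442891024426), np.float64(0.1079738339298958)) (np.float64(0.03753203832498053), np.float64(0.015259823753783895))
0.03 -0.015 [9, 19, 47, 7, 33, 47, 46, 7, 49, 76, 46, 7]
0.03 -0.01 [13, 19, 48, 7, 34, 47, 48, 7, 50, 76, 48, 7]
0.03 -0.005 [17, 19, 50, 7, 36, 47, 49, 7, 51, 76, 49, 7]
0.04 -0.015 [4, 19, 41, 9, 24, 44, 39, 15, 41, 72, 39, 15]
0.04 -0.01 [8, 19, 42, 9, 25, 44, 41, 12, 43, 72, 41, 12]
0.04 -0.005 [12, 19, 42, 9, 27, 44, 42, 7, 43, 72, 42, 9]
0.05 -0.015 [1, 20, 34, 14, 14, 42, 32, 17, 35, 68, 32, 15]
0.05 -0.01 [4, 20, 34, 14, 16, 42, 33, 12, 35, 68, 33, 12]
0.05 -0.005 [9, 20, 34, 12, 19, 42, 34, 7, 35, 68, 34, 9]
```

```bash
python3 -m inch '[{"dx":0,"dy":0,"dz":0,"rx":-0.0644,"ry":0,"rz":0.083,"hand":0.2},{"dx":0,"dy":0,"dz":0,"rx":-0.0644,"ry":0.02,"rz":0.083,"hand":0.2},{"dx":0,"dy":0,"dz":0,"rx":0,"ry":0,"rz":0,"hand":0.2},{"dx":0,"dy":0,"dz":0,"rx":0,"ry":0,"rz":0,"hand":0.2}]'; python3 tubt.py -15 14 145 .68 -.56; python3 tubt.py 36 -18 70.5 .68 -.56
```

```text
clock: 21.35
position: [0.5278, 0.0699, 0.134]
tool_rot: [-3.141, -0.681, 1.418]
force: [-0.1, 0.6, -0.0]
grip_width: 0.0507
t 21.35 TCP [0.5278 0.0699 0.134 ] tgt [0.5196 0.0655 0.1333] shift(tool) [-4.7 -7.4 -3. ] shift(world) [-8.2 -4.4 -0.6] rotvec [-0.002 -0.001  0.002]
girth pt in tub mm [-14.2   4.7 145.6] q [ 0.01  0.62  0.2   2.02 -1.12  0.92  0.92] F [-0.11  0.61 -0.04] M [-0.76  0.08 -0.03] w 0.0507
t 21.35 TCP [0.5278 0.0699 0.134 ] tgt [0.5289 0.125  0.0588] shift(tool) [-4.9 -7.2 92.8] shift(world) [  1.1  55.1 -75.1] rotvec [-0.002 -0.001  0.002]
girth pt in tub mm [-14.2   4.7 145.6] q [ 0.01  0.62  0.2   2.02 -1.12  0.92  0.92] F [-0.11  0.61 -0.04] M [-0.76  0.08 -0.03] w 0.0507
```

```bash
python3 -m inch '[{"dx":-2.5,"dy":-3.6,"dz":5,"rx":0,"ry":0,"rz":0,"hand":0.2},{"dx":-2.5,"dy":-3.6,"dz":10,"rx":0,"ry":0,"rz":0,"hand":0.2},{"dx":0,"dy":0,"dz":10,"rx":0,"ry":0,"rz":0,"hand":0.2},{"dx":0,"dy":0,"dz":10,"rx":0,"ry":0,"rz":0,"hand":0.2},{"dx":0,"dy":0,"dz":5,"rx":0,"ry":0,"rz":0,"hand":0.2},{"dx":0,"dy":0,"dz":0,"rx":0,"ry":0,"rz":0,"hand":0.2},{"dx":0,"dy":0,"dz":0,"rx":0,"ry":0,"rz":0,"hand":0.2}]'; python3 tubt.py 36 -18 70.5 .68 -.56;python3 look.py p7; sed -e 's/RT(.66,-.35)/RT(.68,-.56)/; s/p6_/p7_/' srch2.py >srch3.py; python3 - <<'E'
import cv2,numpy as np
a=cv2.imread("pics/p7_scene.png")[100:300,260:440]; b=cv2.imread("pics/p7_top.png")[60:260,220:480]
cv2.imwrite("pics/p7c.png",np.hstack([cv2.resize(a,None,fx=1.8,fy=1.8),cv2.resize(b,None,fx=1.8,fy=1.8)]))
E
```

```text
clock: 22.05
position: [0.5238, 0.0916, 0.0994]
tool_rot: [-3.14, -0.682, 1.414]
force: [-0.2, -0.0, -1.4]
grip_width: 0.051
t 22.05 TCP [0.5238 0.0916 0.0994] tgt [0.5289 0.125  0.0588] shift(tool) [ 0.7 -0.1 52.8] shift(world) [  5.1  33.4 -40.5] rotvec [-0.001 -0.002 -0.001]
girth pt in tub mm [ 7.20e+00 -1.00e-01  1.11e+02] q [ 0.01  0.67  0.13  2.05 -1.2   0.84  0.99] F [-0.2  -0.05 -1.45] M [-0.79  0.11  0.08] w 0.051
scene lid vote 0.83 plane angle deg 50.04 yaw 1.975 1702 0.00051
top lid vote 0.855 plane angle deg 50.1 yaw 1.975 4569 0.00072
```

View pics/p7c.png

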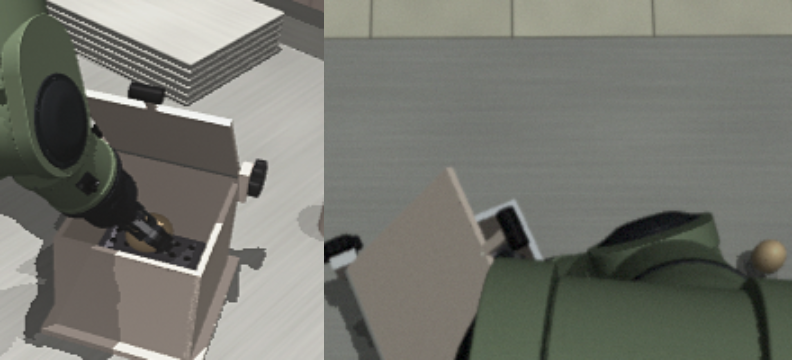

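```bash
python3 - <<'E'
s=open("srch3.py").read().split('if __name__')[0].replace("[-.0159,.0032,.1453]","[.0072,-.0001,.111]")
exec(s)
print("now",clear(K@R0.T+g0),clear(CF@R0.T+g0))
for th in(.66,.68,.70):
  for psi in(-.35,-.42,-.48):
    R=RT(th,psi)
    for x in(.03,.036,.042):
      for y in(-.018,-.01,0): 
        o=[]
        for b in(0,.03):
            g=np.array([x,y,.069])-R[:,2]*b; o+=[round(v*1000) for v in clear(K@R.T+g)+clear(CF@R.T+g)]
        if min(o)>11: print(th,psi,x,y,o)
E
```

```text
now (np.float64(0.04746612475449217), np.float64(0.062845698245412)) (np.float64(0.037057086755189435), np.float64(0.00548138090919231))
```

```bash
python3 - <<'E'
s=open("srch3.py").read().split('if __name__')[0].replace("[-.0159,.0032,.1453]","[.0072,-.0001,.111]")
exec(s)
res=[]
for th in(.62,.65,.68,.70):
  for psi in(-.35,-.42,-.48):
    R=RT(th,psi)
    for x in(.03,.036,.042,.048):
      for y in(-.025,-.018,-.01,0): 
        o=[]
        for b in(0,.03):
            g=np.array([x,y,.069])-R[:,2]*b; o+=[round(v*1000) for v in clear(K@R.T+g)+clear(CF@R.T+g)]
        res.append((min(o),th,psi,x,y,o))
res.sort(key=lambda r:-r[0])
for r in res[:10]: print(r)
# gripper profile in jaw plane measured from clouds
for n in("scene",):
    D=np.load("p3_scene.npz"); q=cloud(n,D["d"])[D["d"]>.2]; t=(q-[X,Y,0])@B.T; R=RT(.574,-.005); p=(t-[-.1122,.0027,.2888])@R
    for lo in np.arange(0,.17,.015):
        k=(-p[:,2]>lo)&(-p[:,2]<lo+.015)&(np.abs(p[:,0])<.035)&(np.abs(p[:,1])<.09); 
        if k.sum()>3: print(lo.round(3),p[k,1].min().round(3),p[k,1].max().round(3))
E
```

```text
(12, 0.68, -0.48, 0.048, -0.018, [12, 19, 32, 14, 25, 41, 32, 13])
(11, 0.65, -0.42, 0.03, -0.025, [12, 22, 41, 11, 33, 49, 39, 11])
(11, 0.65, -0.42, 0.03, -0.018, [12, 22, 43, 11, 33, 49, 42, 11])
(11, 0.65, -0.48, 0.03, -0.018, [14, 22, 40, 11, 32, 48, 40, 13])
(11, 0.7, -0.48, 0.048, -0.025, [11, 16, 37, 11, 28, 38, 37, 17])
(11, 0.7, -0.48, 0.048, -0.018, [17, 16, 37, 11, 31, 38, 37, 11])
(10, 0.65, -0.48, 0.03, -0.025, [10, 22, 40, 11, 30, 48, 40, 13])
(10, 0.65, -0.48, 0.036, -0.018, [10, 22, 35, 12, 26, 47, 35, 14])
(10, 0.68, -0.48, 0.042, -0.018, [15, 17, 37, 10, 30, 41, 37, 13])
(9, 0.65, -0.35, 0.03, -0.025, [14, 22, 42, 9, 35, 51, 41, 9])
0.0 -0.038 0.039
0.015 -0.042 0.04
0.03 -0.054 0.056
0.045 -0.06 0.062
0.06 -0.065 0.065
0.075 -0.066 0.068
0.09 -0.066 0.068
0.105 -0.012 0.039
0.12 -0.021 0.038
0.135 -0.015 0.039
0.15 0.012 0.038
0.165 0.033 0.049
```

```bash
python3 -m inch '[{"dx":0,"dy":0,"dz":0,"rx":0.069,"ry":-0.01,"rz":-0.0855,"hand":0.2},{"dx":0,"dy":0,"dz":0,"rx":0,"ry":-0.01,"rz":0,"hand":0.2},{"dx":0,"dy":0,"dz":0,"rx":0,"ry":0,"rz":0,"hand":0.2},{"dx":0,"dy":0,"dz":0,"rx":0,"ry":0,"rz":0,"hand":0.2}]'; python3 tubt.py 36 -20 70.5 .66 -.45
```

```text
clock: 22.55
position: [0.5235, 0.0917, 0.0995]
tool_rot: [-3.139, -0.662, 1.522]
force: [-0.1, 0.3, -0.6]
grip_width: 0.0509
t 22.55 TCP [0.5235 0.0917 0.0995] tgt [0.5297 0.1257 0.0587] shift(tool) [ 1.8  4.7 53.2] shift(world) [  6.2  33.9 -40.8] rotvec [ 0.    -0.002 -0.003]
girth pt in tub mm [  7.3  -0.9 111.3] q [-0.01  0.69  0.15  2.   -1.09  0.88  0.96] F [-0.08  0.3  -0.64] M [-0.77  0.    0.02] w 0.0509
```

```bash
python3 -m inch '[{"dx":1,"dy":2.5,"dz":2,"rx":0,"ry":0,"rz":0,"hand":0.2},{"dx":0.8,"dy":2.2,"dz":6,"rx":0,"ry":0,"rz":0,"hand":0.2},{"dx":0,"dy":0,"dz":8,"rx":0,"ry":0,"rz":0,"hand":0.2},{"dx":0,"dy":0,"dz":8,"rx":0,"ry":0,"rz":0,"hand":0.2},{"dx":0,"dy":0,"dz":6,"rx":0,"ry":0,"rz":0,"hand":0.2},{"dx":0,"dy":0,"dz":4,"rx":0,"ry":0,"rz":0,"hand":0.2},{"dx":0,"dy":0,"dz":0,"rx":0,"ry":0,"rz":0,"hand":0.2},{"dx":0,"dy":0,"dz":0,"rx":0,"ry":0,"rz":0,"hand":0.2},{"dx":0,"dy":0,"dz":0,"rx":0,"ry":0,"rz":0,"hand":0.2}]'; python3 tubt.py 36 -20 70.5 .66 -.45;python3 look.py p8;  python3 - <<'E'
import cv2,numpy as np
a=cv2.imread("pics/p8_scene.png")[100:300,260:440]; b=cv2.imread("pics/p8_top.png")[60:260,220:480]
cv2.imwrite("pics/p8c.png",np.hstack([cv2.resize(a,None,fx=1.8,fy=1.8),cv2.resize(b,None,fx=1.8,fy=1.8)]))
s=open("srch3.py").read().split('if __name__')[0].replace("[-.0159,.0032,.1453]","[.0275,-.0145,.084]").replace("p7_","p8_").replace("RT(.68,-.56)","RT(.66,-.45)")
exec(s)
for dz in(0,.013,.018):
    g=g0+R0[:,2]*dz; print(dz,clear(K@R0.T+g),clear(CF@R0.T+g))
E
```

```text
clock: 23.45
position: [0.5296, 0.1135, 0.0739]
tool_rot: [-3.14, -0.662, 1.524]
force: [0.4, 0.9, -0.6]
grip_width: 0.0508
t 23.45 TCP [0.5296 0.1135 0.0739] tgt [0.5297 0.1257 0.0587] shift(tool) [ 0.2 -0.4 19.4] shift(world) [  0.1  12.1 -15.2] rotvec [-0.001 -0.002 -0.001]
girth pt in tub mm [ 24.9 -15.1  85.7] q [-0.03  0.73  0.12  2.   -1.15  0.83  0.99] F [ 0.37  0.95 -0.6 ] M [-0.78  0.01 -0.01] w 0.0508
scene lid vote 0.825 plane angle deg 50.0 yaw 1.975 1415 0.0005
top lid vote 0.855 plane angle deg 50.1 yaw 1.975 2610 0.00073
0 (np.float64(0.023665460853070266), np.float64(0.037700920733453325)) (np.float64(0.03772433710859218), np.float64(0.016436060581973836))
0.013 (np.float64(0.014191574341715483), np.float64(0.026861947127959473)) (np.float64(0.037497363281305006), np.float64(0.01429176814322628))
0.018 (np.float64(0.011182846190614635), np.float64(0.022911985970472643)) (np.float64(0.03761318689655994), np.float64(0.011244807462163635))
```

View pics/p8c.png

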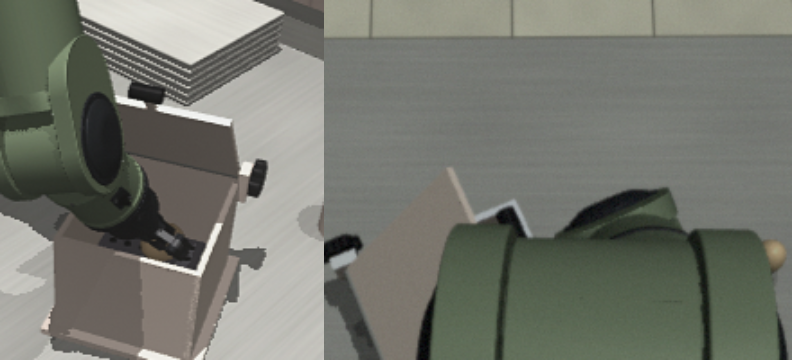

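```bash
python3 -m inch '[{"dx":0,"dy":0,"dz":4,"rx":0,"ry":0,"rz":0,"hand":0.2},{"dx":0,"dy":0,"dz":4,"rx":0,"ry":0,"rz":0,"hand":0.2},{"dx":-1.2,"dy":0,"dz":1.6,"rx":0,"ry":0,"rz":0,"hand":0.2},{"dx":0,"dy":0,"dz":0,"rx":0,"ry":0,"rz":0,"hand":0.2},{"dx":0,"dy":0,"dz":0,"rx":0,"ry":0,"rz":0,"hand":0.2}]'; python3 tubt.py 36 -20 70.5 .66 -.45
for i in 1; do python3 -m inch '[{"dx":-0.6,"dy":0,"dz":0.8,"rx":0,"ry":0,"rz":0,"hand":0.2},{"dx":-0.6,"dy":0,"dz":0.8,"rx":0,"ry":0,"rz":0,"hand":0.2},{"dx":0,"dy":0,"dz":0,"rx":0,"ry":0,"rz":0,"hand":0.2}]'; done; python3 -m inch '[{"dx":-0.6,"dy":0,"dz":0.8,"rx":0,"ry":0,"rz":0,"hand":0.2},{"dx":0,"dy":0,"dz":0,"rx":0,"ry":0,"rz":0,"hand":0.2}]';python3 tubt.py 36 -20 70.5 .66 -.45
```

```text
clock: 24.05
position: [0.5296, 0.1187, 0.0653]
tool_rot: [-3.139, -0.662, 1.524]
force: [0.3, 0.3, -0.8]
grip_width: 0.051
t 24.05 TCP [0.5296 0.1187 0.0653] tgt [0.5297 0.1257 0.0587] shift(tool) [ 1.4 -0.2  9.5] shift(world) [ 0.1  7.  -6.6] rotvec [-0.001 -0.002 -0.001]
girth pt in tub mm [ 29.6 -17.1  77.1] q [-0.03  0.75  0.1   2.   -1.16  0.82  1.01] F [ 0.27  0.25 -0.82] M [-0.8   0.05  0.02] w 0.051
clock: 24.35
position: [0.5296, 0.1188, 0.0633]
tool_rot: [-3.139, -0.662, 1.524]
force: [-0.5, 0.8, -0.5]
grip_width: 0.0506
clock: 24.55
position: [0.5296, 0.1188, 0.0623]
tool_rot: [-3.139, -0.662, 1.524]
force: [0.6, -1.1, 0.1]
grip_width: 0.0504
t 24.55 TCP [0.5296 0.1188 0.0623] tgt [0.5297 0.1257 0.0587] shift(tool) [ 3.2 -0.2  7.1] shift(world) [ 0.1  6.9 -3.6] rotvec [-0.001 -0.002 -0.001]
girth pt in tub mm [ 29.7 -17.2  74.1] q [-0.03  0.75  0.1   2.   -1.16  0.81  1.01] F [ 0.58 -1.13  0.06] M [-0.72  0.03 -0.04] w 0.0504
```

```bash
for i in 1; do python3 -m inch '[{"dx":-0.6,"dy":0,"dz":0.8,"rx":0,"ry":0,"rz":0,"hand":0.2},{"dx":0,"dy":0,"dz":0,"rx":0,"ry":0,"rz":0,"hand":0.2}]' >/dev/null; python3 go.py|head -1; done;  python3 -m inch '[{"dx":-0.6,"dy":0,"dz":0.8,"rx":0,"ry":0,"rz":0,"hand":0.2},{"dx":0,"dy":0,"dz":0,"rx":0,"ry":0,"rz":0,"hand":0.2}]' >/dev/null; python3 go.py|head -1
```

```text
clock 24.75 pos [0.5296 0.1188 0.0613] rpy [-3.139 -0.662  1.524] F [-0.86  0.09  0.3 ] M [-0.78  0.03  0.01] w 0.0507
clock 24.95 pos [0.5296 0.1188 0.0602] rpy [-3.139 -0.662  1.524] F [-0.16  0.52 -0.68] M [-0.69  0.07  0.  ] w 0.0508
```

Girth centre ≈ 72 mm. Continue in 1 mm steps, reading force after each.

```bash
python3 -m inch '[{"dx":-0.6,"dy":0,"dz":0.8,"rx":0,"ry":0,"rz":0,"hand":0.2},{"dx":0,"dy":0,"dz":0,"rx":0,"ry":0,"rz":0,"hand":0.2}]' >/dev/null; python3 go.py|head -1;  python3 -m inch '[{"dx":-0.6,"dy":0,"dz":0.8,"rx":0,"ry":0,"rz":0,"hand":0.2},{"dx":0,"dy":0,"dz":0,"rx":0,"ry":0,"rz":0,"hand":0.2}]' >/dev/null; python3 go.py|head -1
```

```text
clock 25.15 pos [0.5296 0.1189 0.0593] rpy [-3.139 -0.662  1.524] F [ 0.22 -0.09 -1.89] M [-0.84  0.03  0.06] w 0.0507
clock 25.35 pos [0.5296 0.1189 0.0582] rpy [-3.139 -0.662  1.524] F [ 0.21  0.17 -1.27] M [-0.74  0.04  0.  ] w 0.0508
```

```bash
python3 -m inch '[{"dx":-0.6,"dy":0,"dz":0.8,"rx":0,"ry":0,"rz":0,"hand":0.2},{"dx":0,"dy":0,"dz":0,"rx":0,"ry":0,"rz":0,"hand":0.2}]' >/dev/null; python3 go.py|head -1;  python3 -m inch '[{"dx":-0.6,"dy":0,"dz":0.8,"rx":0,"ry":0,"rz":0,"hand":0.2},{"dx":0,"dy":0,"dz":0,"rx":0,"ry":0,"rz":0,"hand":0.2}]' >/dev/null; python3 go.py|head -1; python3 look.py p9;  python3 - <<'E'
import cv2,numpy as np
a=cv2.imread("pics/p9_scene.png")[200:270,290:400]
cv2.imwrite("pics/p9c.png",cv2.resize(a,None,fx=7,fy=7,interpolation=cv2.INTER_CUBIC))
from h import *
D=np.load("p9_scene.npz"); q=cloud("scene",D["d"]).reshape(-1,3)[D["d"].ravel()>.2]
X,Y,W=.5251,.0755,1.9755
ex=np.array([np.cos(W),np.sin(W),0]);ey=np.array([-np.sin(W),np.cos(W),0])
t=np.c_[(q-[X,Y,0])@ex,(q-[X,Y,0])@ey,q[:,2]]
k=(np.abs(t[:,0])<.085)&(np.abs(t[:,1])<.08)&(t[:,2]<.055); print(k.sum(),np.percentile(t[k,2],[2,10,25,50,75,90]).round(4),t[k].mean(0))
E
```

```text
clock 25.55 pos [0.5296 0.1189 0.0573] rpy [-3.139 -0.662  1.524] F [-0.18  0.6  -1.12] M [-0.72 -0.   -0.06] w 0.0505
clock 25.75 pos [0.5297 0.1189 0.0564] rpy [-3.14  -0.662  1.524] F [-0.83 -0.66  0.88] M [-0.57  0.06  0.04] w 0.0507
scene lid vote 0.825 plane angle deg 49.99 yaw 1.975 1416 0.00051
top lid vote 0.855 plane angle deg 50.12 yaw 1.974 2753 0.00072
171 [0.041  0.042  0.0427 0.0439 0.0449 0.0458] [ 0.05115709 -0.00872787  0.04381143]
```

View pics/p9c.png

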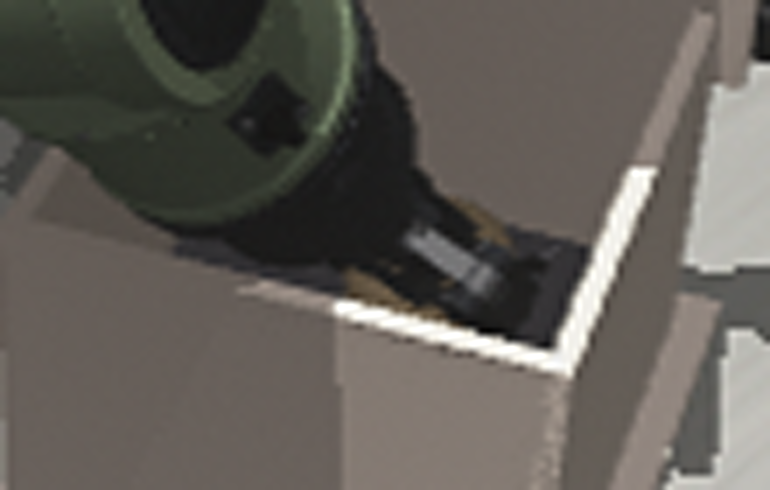

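```bash
python3 go.py|head -1; python3 -m inch '[{"dx":0,"dy":0,"dz":0,"rx":0,"ry":0,"rz":0,"hand":0.2}]' >/dev/null; python3 go.py|head -1;python3 -m inch '[{"dx":-0.6,"dy":0,"dz":0.8,"rx":0,"ry":0,"rz":0,"hand":0.2},{"dx":0,"dy":0,"dz":0,"rx":0,"ry":0,"rz":0,"hand":0.2}]' >/dev/null; python3 go.py|head -1;python3 -m inch '[{"dx":0,"dy":0,"dz":0,"rx":0,"ry":0,"rz":0,"hand":0.2}]' >/dev/null; python3 go.py|head -1
```

```text
clock 25.85 pos [0.5296 0.119  0.0564] rpy [-3.14  -0.662  1.524] F [-0.74 -0.47  0.87] M [-0.58  0.02  0.  ] w 0.0507
clock 25.95 pos [0.5297 0.1189 0.0564] rpy [-3.14  -0.662  1.524] F [ 0.87  0.25 -0.3 ] M [-0.63  0.08  0.03] w 0.0507
clock 26.15 pos [0.5297 0.119  0.0554] rpy [-3.14  -0.662  1.524] F [ 0.24 -0.33  3.3 ] M [-0.35  0.07  0.06] w 0.0506
clock 26.25 pos [0.5296 0.119  0.0554] rpy [-3.14  -0.662  1.524] F [-0.61 -0.56  3.27] M [-0.33  0.1   0.05] w 0.0507
```

```bash
python3 -m inch '[{"dx":0.6,"dy":0,"dz":-0.8,"rx":0,"ry":0,"rz":0,"hand":0.1},{"dx":0,"dy":0,"dz":0,"rx":0,"ry":0,"rz":0,"hand":0},{"dx":0,"dy":0,"dz":0,"rx":0,"ry":0,"rz":0,"hand":-0.1}]' >/dev/null; python3 go.py|head -1;python3 -m inch '[{"dx":0,"dy":0,"dz":0,"rx":0,"ry":0,"rz":0,"hand":-0.2},{"dx":0,"dy":0,"dz":0,"rx":0,"ry":0,"rz":0,"hand":-0.22},{"dx":0,"dy":0,"dz":0,"rx":0,"ry":0,"rz":0,"hand":-0.24}]' >/dev/null; python3 go.py|head -1
```

```text
clock 26.55 pos [0.5296 0.1189 0.0564] rpy [-3.14  -0.662  1.524] F [-0.35 -0.47  1.14] M [-0.58  0.03  0.01] w 0.0508
clock 26.85 pos [0.5296 0.1189 0.0563] rpy [-3.139 -0.662  1.524] F [ 0.12 -0.13 -0.22] M [-0.63 -0.01 -0.04] w 0.0529
```

```bash
python3 -m inch '[{"dx":0,"dy":0,"dz":0,"rx":0,"ry":0,"rz":0,"hand":-0.27},{"dx":0,"dy":0,"dz":0,"rx":0,"ry":0,"rz":0,"hand":-0.3},{"dx":0,"dy":0,"dz":0,"rx":0,"ry":0,"rz":0,"hand":-0.35},{"dx":0,"dy":0,"dz":0,"rx":0,"ry":0,"rz":0,"hand":-0.4},{"dx":0,"dy":0,"dz":0,"rx":0,"ry":0,"rz":0,"hand":-0.5},{"dx":0,"dy":0,"dz":0,"rx":0,"ry":0,"rz":0,"hand":-0.6},{"dx":0,"dy":0,"dz":0,"rx":0,"ry":0,"rz":0,"hand":-0.65},{"dx":0,"dy":0,"dz":0,"rx":0,"ry":0,"rz":0,"hand":-0.65},{"dx":0,"dy":0,"dz":0,"rx":0,"ry":0,"rz":0,"hand":-0.65}]' >/dev/null; python3 go.py|head -1; python3 look.py r1;  python3 - <<'E'
import cv2,numpy as np
a=cv2.imread("pics/r1_scene.png")[200:270,290:400]
cv2.imwrite("pics/r1c.png",cv2.resize(a,None,fx=7,fy=7,interpolation=cv2.INTER_CUBIC))
E
```

```text
clock 27.75 pos [0.5296 0.1189 0.0564] rpy [-3.14  -0.662  1.524] F [ 0.68 -0.52 -0.01] M [-0.72 -0.01  0.02] w 0.0705
scene lid vote 0.825 plane angle deg 50.01 yaw 1.975 1393 0.0005
top lid vote 0.855 plane angle deg 50.08 yaw 1.975 2788 0.00073
```

View pics/r1c.png

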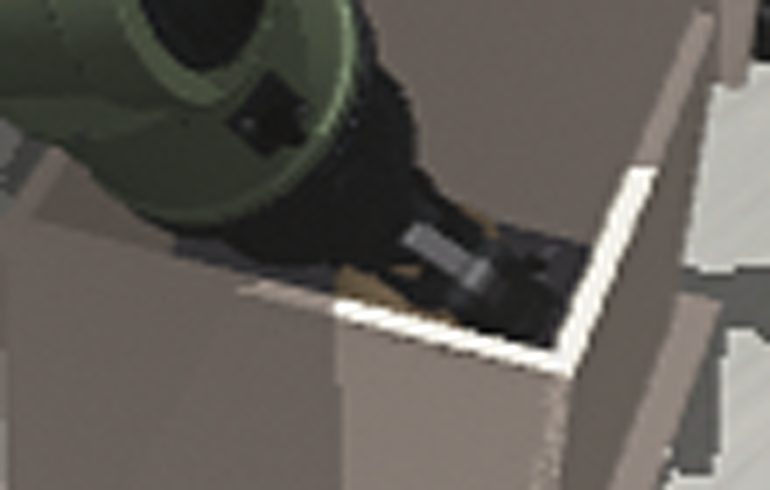

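```bash
python3 -m inch '[{"dx":0,"dy":0,"dz":0,"rx":0,"ry":0,"rz":0,"hand":-0.8},{"dx":0,"dy":0,"dz":0,"rx":0,"ry":0,"rz":0,"hand":-0.9},{"dx":0,"dy":0,"dz":-2,"rx":0,"ry":0,"rz":0,"hand":-0.9},{"dx":0,"dy":0,"dz":-4,"rx":0,"ry":0,"rz":0,"hand":-0.9},{"dx":0,"dy":0,"dz":-5,"rx":0,"ry":0,"rz":0,"hand":-0.9},{"dx":0,"dy":0,"dz":-7,"rx":0,"ry":0,"rz":0,"hand":-0.9},{"dx":0,"dy":0,"dz":-8,"rx":0,"ry":0,"rz":0,"hand":-0.9},{"dx":0,"dy":0,"dz":-8,"rx":0,"ry":0,"rz":0,"hand":-0.9},{"dx":0,"dy":0,"dz":-8,"rx":0,"ry":0,"rz":0,"hand":-0.9},{"dx":0,"dy":0,"dz":-8,"rx":0,"ry":0,"rz":0,"hand":-0.9}]' >/dev/null; python3 go.py; python3 look.py r2;  python3 - <<'E'
import cv2,numpy as np
a=cv2.imread("pics/r2_scene.png")[200:270,290:400]
cv2.imwrite("pics/r2c.png",cv2.resize(a,None,fx=7,fy=7,interpolation=cv2.INTER_CUBIC))
E
```

```text
clock 28.85 pos [0.5283 0.0877 0.0964] rpy [-3.14  -0.662  1.524] F [ 0.37  0.32 -0.13] M [-0.64 -0.01 -0.03] w 0.0811
q [-0.    0.7   0.14  1.98 -1.08  0.89  0.96]
scene lid vote 0.83 plane angle deg 50.04 yaw 1.974 1616 0.0005
top lid vote 0.855 plane angle deg 50.1 yaw 1.975 4096 0.00073
```

View pics/r2c.png

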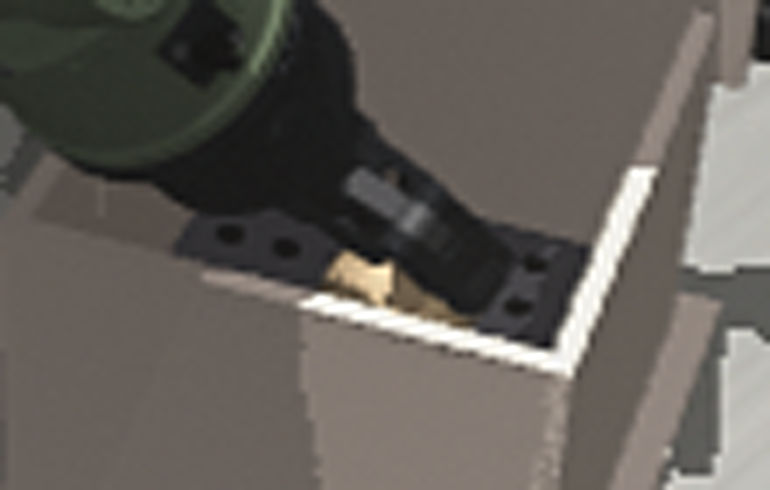

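```bash
python3 -m inch '[{"dx":0,"dy":0,"dz":-8,"rx":0,"ry":0,"rz":0,"hand":-0.9},{"dx":0,"dy":0,"dz":-14,"rx":0,"ry":0,"rz":0,"hand":-0.9},{"dx":0,"dy":0,"dz":-16,"rx":0,"ry":0,"rz":0,"hand":-0.9},{"dx":0,"dy":0,"dz":-16,"rx":0,"ry":0,"rz":0,"hand":-0.9},{"dx":0,"dy":0,"dz":-16,"rx":0,"ry":0,"rz":0,"hand":-0.9},{"dx":0,"dy":0,"dz":-16,"rx":0,"ry":0,"rz":0,"hand":-0.9},{"dx":0,"dy":0,"dz":-16,"rx":0,"ry":0,"rz":0,"hand":-0.9},{"dx":0,"dy":0,"dz":-16,"rx":0,"ry":0,"rz":0,"hand":-0.9},{"dx":0,"dy":0,"dz":-16,"rx":0,"ry":0,"rz":0,"hand":-0.9},{"dx":0,"dy":0,"dz":-16,"rx":0,"ry":0,"rz":0,"hand":-0.9}]' >/dev/null; python3 tubt.py -300 0 350 .66 -.45; python3 look.py r3
```

```text
t 29.95 TCP [ 0.5241 -0.0048  0.2152] tgt [ 0.6436 -0.1911  0.3382] shift(tool) [ -66.8  127.7 -208.2] shift(world) [ 119.5 -186.3  123. ] rotvec [-0.001 -0.002 -0.001]
girth pt in tub mm [-81.7  36.5 227. ] q [ 0.08  0.54  0.27  1.88 -0.86  1.16  0.82] F [-0.53 -0.76  0.02] M [-0.6   0.03 -0.  ] w 0.0814
scene lid vote 0.825 plane angle deg 50.04 yaw 1.975 1727 0.00049
top lid vote 0.855 plane angle deg 50.08 yaw 1.976 5356 0.00073
```

View pics/r3_scene.png

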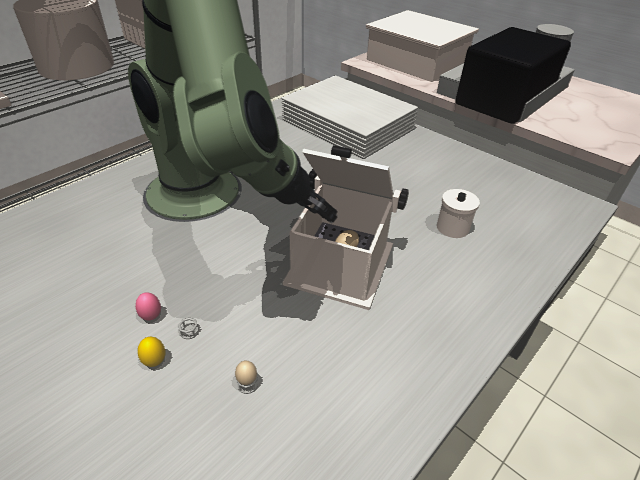

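Egg seen in the tub at about (347,240). The gripper is above the rim. I'll retreat a further 120 mm and do the final check.

```bash
python3 -m inch '[{"dx":0,"dy":0,"dz":-10,"rx":0,"ry":0,"rz":0,"hand":-0.9},{"dx":0,"dy":0,"dz":-20,"rx":0,"ry":0,"rz":0,"hand":-0.9},{"dx":0,"dy":0,"dz":-20,"rx":0,"ry":0,"rz":0,"hand":-0.9},{"dx":0,"dy":0,"dz":-20,"rx":0,"ry":0,"rz":0,"hand":-0.9},{"dx":0,"dy":0,"dz":-20,"rx":0,"ry":0,"rz":0,"hand":-0.9},{"dx":0,"dy":0,"dz":-20,"rx":0,"ry":0,"rz":0,"hand":-0.9},{"dx":0,"dy":0,"dz":-10,"rx":0,"ry":0,"rz":0,"hand":-0.9},{"dx":0,"dy":0,"dz":0,"rx":0,"ry":0,"rz":0,"hand":-0.9},{"dx":0,"dy":0,"dz":0,"rx":0,"ry":0,"rz":0,"hand":-0.9},{"dx":0,"dy":0,"dz":0,"rx":0,"ry":0,"rz":0,"hand":-0.9}]' >/dev/null; python3 go.py; python3 look.py r4; python3 - <<'E'
from h import *
a=cv2.imread("pics/r4_scene.png")[160:300,270:420]
cv2.imwrite("pics/r4c.png",cv2.resize(a,None,fx=4,fy=4,interpolation=cv2.INTER_CUBIC))
D=np.load("r4_scene.npz"); C=cloud("scene",D["d"]); hsv=cv2.cvtColor(D["p"],cv2.COLOR_RGB2HSV)
X,Y,W=.5251,.0755,1.9755
ex=np.array([np.cos(W),np.sin(W),0]);ey=np.array([-np.sin(W),np.cos(W),0])
q=C[(D["d"]>.2)&(hsv[...,1]>75)]; t=np.c_[(q-[X,Y,0])@ex,(q-[X,Y,0])@ey,q[:,2]]
k=(np.abs(t[:,0])<.09)&(np.abs(t[:,1])<.084)&(t[:,2]<.15); print(k.sum(),t[k].min(0).round(3),t[k].max(0).round(3),t[k].mean(0).round(3))
a0=np.load("top0.npz")["p"].astype(int); b0=np.load("r4_top.npz")["p"].astype(int)
for nm,(r,c) in dict(small=(202,467),knob=(281,172),pot=(187,150),pink=(328,493),yellow=(279,516)).items(): print(nm,np.abs(a0[r-18:r+18,c-20:c+20]-b0[r-18:r+18,c-20:c+20]).mean().round(1))
a0=np.load("scene0.npz")["p"].astype(int); b0=D["p"].astype(int)
for nm,(r,c) in dict(small=(374,245),pot=(213,458)).items(): print(nm,np.abs(a0[r-18:r+18,c-20:c+20]-b0[r-18:r+18,c-20:c+20]).mean().round(1))
E
```

```text
clock 31.05 pos [ 0.5208 -0.0768  0.308 ] rpy [-3.138 -0.663  1.524] F [-0.76 -0.53 -0.32] M [-0.68  0.03 -0.02] w 0.0811
q [ 0.15  0.47  0.34  1.72 -0.76  1.39  0.74]
scene lid vote 0.825 plane angle deg 50.04 yaw 1.975 1726 0.00051
top lid vote 0.855 plane angle deg 50.07 yaw 1.975 5361 0.00073
224 [-0.011 -0.037  0.044] [0.049 0.026 0.098] [ 0.008 -0.014  0.088]
small 58.9
knob 21.4
pot 33.8
pink 37.6
yellow 38.1
small 15.9
pot 12.9
```

View pics/r4c.png

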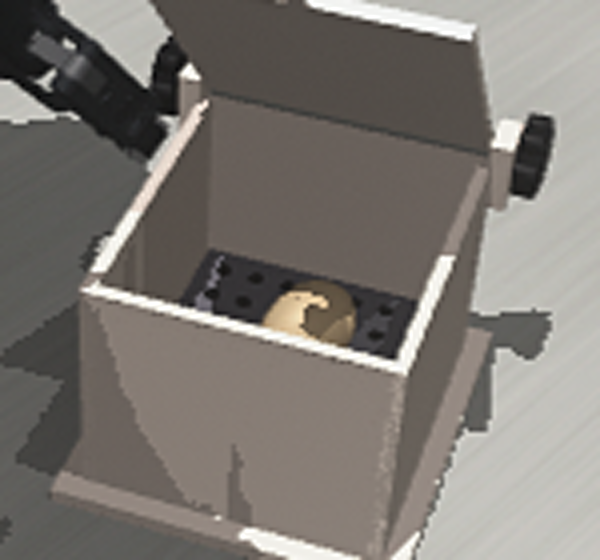

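View pics/r4_top.png

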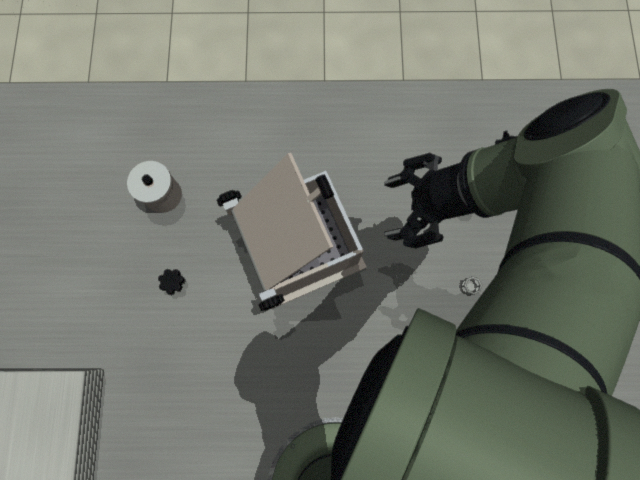

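```bash
python3 -c "
from workcell import bot
print(bot.job_done(), bot.observe()['clock'])"
```

```text
the job is handed in; nothing more can be done
the job is handed in; nothing more can be done
```

The lid is at 50 degrees and the large egg is lying free on the tub's false bottom. I handed the job in at about 31 s, with no verdict reported.

**Lid:** I gripped the bar on its end faces and raised the lid. It first settled at about 49°, so I gripped it again and nudged it. From then to the end, plane fits to both cameras' depth pictures gave 50.0 to 50.1°. My other fit, which holds the tub pose fixed, agreed for the scene camera but read 48.8° for the top camera.

**Egg:** I gripped the egg at 20 N and lowered it under the lid with the tool tilted. On the way I turned the tool, because the wrist would otherwise have met the lid's bar. I felt the bottom at about 43 mm, where the contact force peaked at about 4 N. I then backed off 1 mm, opened the fingers slowly and withdrew. The last picture shows the egg on its side, clear of the walls. Its top is about 96 mm above the worktop, as expected for a 52 mm egg on that bottom.

**Other objects:**
- **White pot and spare knob:** the pot and knob are where they started in the last top picture.
- **Small egg:** it was unmoved in the scene picture during the withdrawal, and the last top view of it is hidden by the arm.
- **Check that told nothing:** the automatic before-and-after picture comparison was swamped by shadows and the arm, so I judged these by eye.

The wrist force stayed below about 10 N at every reading I took, and I saw no contact with the tub or lid.

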